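Change the batch in the deburring tumbler

TASK

The deburring tumbler has finished a batch: shut its air valve fully, swing the catch tray in under the pot until it meets its stop, then tip the pot over with its lever so that all the steel angle brackets fall into the tray, and bring the pot back upright. Then load all the sawn aluminium stubs from the cutting mat into the pot and, last of all, turn the air valve half on, with its handle midway between square across the pipe and in line with it. At the end the brackets lie in the tray, still home under the pot, and the glue bottle and craft knife are where they were.

Things in the scene. Friction and masses are not known exactly. Their poses are not given: they have to be found in the camera images.
- trunnion (a point): Fixed point of the tumbler stand (blue, two raked legs bolted to the bench, 250 mm wide): it lies on the pot's level tipping axis, 165 mm above the bench, in the plane in which the lever's grip swings. Its own x axis runs along the tipping axis from the lever towards the pot (roughly away from the robot); its y axis is level and points to the side on which the pot empties; z is up. The pot's centre is 150 mm along +x from this point.
- cradle (a joint): Tipping angle of the cradle that holds the pot, rad: 0 = upright against its stop (mouth up), growing as the mouth turns over towards the trunnion's +y side, 2.3 = fully tipped, against the other stop. The bearings are stiff (about 0.45 N m, some 4 N at the grip), so the pot stays at whatever angle it is left. Tipped past about 2.1, everything slides out.
- lever_grip (a point): Middle of the lever's black grip: a round bar 24 mm in diameter and 56 mm long, parallel to the tipping axis, which sticks out from the lever arm towards the robot and turns freely on its spindle. It swings on a 120 mm radius about the trunnion point, in its y-z plane: at cradle angle q the grip lies at y = -120 cos(q + 0.42) mm, z = +120 sin(q + 0.42) mm from the trunnion point, so it goes up, over the top and down on the +y side.
- pot_mouth (a point): Centre of the mouth of the round grey pot held in the cradle; it tips with it. The mouth is 146 mm across inside, the pot 83 mm deep inside, tapering to 110 mm across at the floor. Upright, the rim is 198 mm above the bench. z points out of the mouth.
- pot_in (a point): Centre of the pot's inner floor (115 mm above the bench when upright); z points out of the mouth.
- tray (a joint): Angle of the catch tray about its upright pin, rad: 0 = fully home under the pot, against its stop post; it grows as the tray swings out towards the robot (clockwise from above), 1.25 at most. Stiff pin (0.3 N m, about 2 N at the handle), so it stays where it is left.
- tray_pin (a point): Fixed: axis of the tray's pin, 30 mm above the bench; axes parallel to those of the trunnion point. With the tray home, the tray stretches from here towards -y, under the pot.
- tray_handle (a point): Middle of the grip of the tray's bow handle, a bent steel rod 12 mm in diameter that stands out 40 mm from the long wall facing the robot, nearer the free end; the grip is 60 mm long, parallel to that wall, 49 mm above the bench. Pushing it square to the wall swings the tray home. In the tray's frame it lies 140 mm along -x and 170 mm along -y from the pin; the tray's frame is the pin's turned clockwise by the tray angle.
- tray_in (a point): Centre of the tray's inner floor, 18 mm above the bench; turns with the tray. The sheet-metal tray is 200 mm (its x) by 260 mm (its y) outside, walls 4 mm thick and 45 mm high with rims 59 mm above the bench; the pin is 165 mm along +y from this point.
- valve (a joint): Angle of the quarter-turn handle of the brass ball valve, rad: 0 = shut (handle square across the pipe), 1.571 = full on (handle in line with the pipe), 0.785 = half on; it grows counter-clockwise from above. Friction about 0.12 N m (2 N at the grip point); it stays where it is left.
- valve_stem (a point): Fixed: point on the upright axis of the valve's stem, at the handle's mid-height, 78 mm above the bench. Its x axis runs along the pipe (22 mm in diameter, centre 36 mm above the bench, 100 mm long), z is up. The handle points along -y when shut and along +x when full on.
- valve_grip (a point): Point on the valve's handle 60 mm from the stem axis, at its mid-height. The handle is a dark steel bar 14 mm wide, 14 mm high and 85 mm long from the stem axis; this point's -y axis points outwards along it.
- stub1_mid (a point): Centre of a sawn aluminium bar stub, 38 mm long (its x) by 20 mm by 20 mm, about 40 g, lying on the green cutting mat (2 mm thick) at the start; three to five are there, an absent one gives None.
- stub2_mid (a point): Centre of a sawn aluminium bar stub, 38 mm long (its x) by 20 mm by 20 mm, about 40 g, lying on the green cutting mat (2 mm thick) at the start; three to five are there, an absent one gives None.
- stub3_mid (a point): Centre of a sawn aluminium bar stub, 38 mm long (its x) by 20 mm by 20 mm, about 40 g, lying on the green cutting mat (2 mm thick) at the start; three to five are there, an absent one gives None.
- stub4_mid (a point): Centre of a sawn aluminium bar stub, 38 mm long (its x) by 20 mm by 20 mm, about 40 g, lying on the green cutting mat (2 mm thick) at the start; three to five are there, an absent one gives None.
- stub5_mid (a point): Centre of a sawn aluminium bar stub, 38 mm long (its x) by 20 mm by 20 mm, about 40 g, lying on the green cutting mat (2 mm thick) at the start; three to five are there, an absent one gives None.
- bracket1_mid (a point): Centre of a finished steel angle bracket: L-shaped, legs 26 mm and 26 mm, 5 mm thick, 20 mm long (its z), about 36 g; in the pot at the start; two to four are there, an absent one gives None.
- bracket2_mid (a point): Centre of a finished steel angle bracket: L-shaped, legs 26 mm and 26 mm, 5 mm thick, 20 mm long (its z), about 36 g; in the pot at the start; two to four are there, an absent one gives None.
- bracket3_mid (a point): Centre of a finished steel angle bracket: L-shaped, legs 26 mm and 26 mm, 5 mm thick, 20 mm long (its z), about 36 g; in the pot at the start; two to four are there, an absent one gives None.
- bracket4_mid (a point): Centre of a finished steel angle bracket: L-shaped, legs 26 mm and 26 mm, 5 mm thick, 20 mm long (its z), about 36 g; in the pot at the start; two to four are there, an absent one gives None.
- glue: Bystander: blue glue bottle with yellow nozzle, 40 mm across, 105 mm high; origin at its foot.
- knife: Bystander: blue craft knife lying flat, 150 mm long along its x; origin on the bench under it.

How it is judged:
By the outcome, as a careful person would: the job done as asked, in the order asked, and still so for the second after the job is handed in, with the robot touching nothing.
Of bracket1, bracket2, bracket3, bracket4 only 2 to 4 are there at a start; the rules pass over those that are not, and their reading is None.
Of stub1, stub2, stub3, stub4, stub5 only 3 to 5 are there at a start; the rules pass over those that are not, and their reading is None.
At some moment in a run one of stub1, stub2, stub3, stub4, stub5 may be knocked a few centimetres aside while the robot is not near it.
Once in a run the grip may slacken for a moment while it holds something.
It also fails if it takes over 210 s, if anything falls off the work surface, if the arm or the gripper's body presses on something with over 40 N, if the wrist force passes 120 N, or if a joint passes its speed limit or range.

ROBOT

A 6-joint arm with a two-finger parallel gripper is mounted at the origin on the work surface. World frame = base frame: x ahead of the robot, y to its left, z up, the work surface at z = 0. Lengths are in m, angles in degrees, forces in N, time in s.
With the tool pointing down it reaches from about 0.4 to 0.825 m from the base axis. Payload 7 kg.
Tool frame: the origin (TCP) lies on the centre line of the jaws, within the pads' length; the fingertips stand 11 mm ahead of it and the grasp point (between the pads) lies 8 mm behind it; z points along the fingers, y is the line along which they close (so a half turn about z gives the same grasp; the last joint's range is limited). The gripper opens to 88 mm and grips with 3 to 60 N. Pads are 19 mm wide; open, the fingers measure 130 mm over their backs; the gripper's body (78 mm by 193 mm) begins 47 mm behind the grasp point.
Start: joints at [-46.92, 20.546, 0.682, 0, -70.136, -16.507], TCP at [0.302, -0.604, 0.238] pointing down, gripper open.
Joint ranges: [-176.03, 176.03], [-82.01, 121.73], [-58.28, 71.71], [-173.87, 95.51], [-174.79, -0.11], [-173.66, 173.66]. Speed limits (degrees/s): [136.94, 136.94, 172.46, 180, 180, 180].

INTERFACE

Orientations are given as [roll, pitch, yaw] about the fixed x, y, z axes, in that order (R = Rz(yaw) Ry(pitch) Rx(roll)).
In Python, from plant import r, capture, camera_model, job gives the robot as it stands.
- The arm moves only by the tool drive_tool, never from a script. Its argument "increments" is a list that holds one entry, the list of rows, each a list of 5 numbers: the gripper's target within -1 to 1 (fully open at 1, half-way at 0, shut at -1), then the shift along the tool's x, y, z scaled (see below), then the turn about the tool's z scaled (see below). In form: [[[gripper, tx, ty, tz, roll], ...]]. A call has 1 to 5 rows; each row is the pose to reach, as a shift and turn from the pose commanded when the call began, along the tool's axes at that moment, turning the shorter way round; what a row does not reach only later rows make up. The controller multiplies each number of a shift by 120 mm and each number of a turn by 360 degrees. A row lasts 1/8 s, in which the tool goes at most 62.5 mm and 10.7 degrees, less where a joint would pass 70% of its speed; a pose out of reach is approached as far as the arm can. A call with a number of a shift or a turn outside -1 to 1 is refused whole. A call with a gripper value outside its range is refused whole. The fingers move at their own pace and stop on an object; "squeeze" is the grip in N (left out, the last holds). Time passes only in rows, so rows that repeat a pose let the fingers close. It gives the time, the measured TCP pose, the force, the opening and the grip force at its end, in the units of the state.
- r.get_state(): the state, without advancing time (a new reading comes with each control period).
- capture(name): name is "scene" or "top"; returns the picture (400x640x3 uint8, red, green, blue); there is no depth.
- camera_model(name): a dict with "camera_matrix" (3x3 intrinsics, pixels), "rvec" (rotation vector, rad) and "tvec" (3), from world to camera coordinates, as OpenCV has them. Camera axes: x right, y down, z forward; pixel columns grow to the right and rows downward; lengths in m; the calibration is good to about 2 mm. A picture is of the moment at which its call begins. camera_model takes no time and is no camera call.
- job.close_job(): hands the job in; it is judged then, once.
The state is a dict: "time_s": time; "joints": joint angles; "qd": joint speeds; "joint_torque": joint torques, N m; "tcp_pos": TCP position; "eef_rot": TCP orientation; "contact_force": force on the tool from outside, world axes, zero at the start; "moment": the same for the moment, N m; "gripper_width": finger opening in m; "gripper_force": force on a finger pad.
Only numpy, scipy, OpenCV 4.12 (cv2) and the standard library are available. Lean on these libraries where they do the work, as an engineer would, in place of code of your own. Each camera call takes 0.05 s, during which the arm holds its last target. There are 200 camera calls.

## Working session

There is one attempt and no reset: what is moved stays moved. The work goes in short steps, Python scripts to look and compute and a tool call to move; the robot and the scene stay as the last step left them, time stands still between calls to the robot, and variables do not carry over. Pictures are saved under pics/ and viewed, at most 14 in all, crops included, and the job is handed in when it is done.

Besides the shell and the picture viewer there is one more tool, called after "Emit:" by a JSON object that holds its "op" and its "data", one argument or row to a line. drive_tool: Moves the arm, as the interface text tells. Its arguments: {"type":"object","properties":{"increments":{"type":"array"},"squeeze":{"type":"number"}},"required":["increments"]}

```bash
mkdir -p pics; ls
python3 - <<'E'
from plant import r,capture,camera_model
import cv2,numpy as np
for n in("scene","top"):
    cv2.imwrite(f"pics/{n}0.png",capture(n)[:,:,::-1])
    m=camera_model(n);R=cv2.Rodrigues(np.array(m['rvec'],float))[0]
    print(n,np.round(m['camera_matrix'],1).tolist(),(-R.T@np.array(m['tvec']).ravel()).round(3),R.round(3).tolist())
print(r.get_state())
E
```

```text
pics
scene [[460.0, 0.0, 319.1], [0.0, 460.0, 201.1], [0.0, 0.0, 1.0]] [1.378 0.216 0.981] [[-0.329, 0.944, 0.016], [0.663, 0.243, -0.708], [-0.673, -0.223, -0.706]]
top [[365.3, 0.0, 323.4], [0.0, 365.3, 202.6], [0.0, 0.0, 1.0]] [ 0.527 -0.05   1.087] [[-0.028, -1.0, -0.001], [-0.998, 0.028, -0.063], [0.063, -0.001, -0.998]]
{'time_s': 0.1, 'joints': array([-4.69202079e+01,  2.05881602e+01,  6.37210302e-01, -1.82705183e-02,
       -7.01321030e+01, -1.65062287e+01]), 'qd': array([ 0.04795225, -0.05205915,  0.11403258,  0.05369325,  0.0919699 ,
       -0.00757963]), 'joint_torque': array([-1.54279973e-03, -5.84164238e+01,  2.93752491e+01,  7.01572761e+00,
        1.01433191e-02, -7.33658680e-05]), 'tcp_pos': array([ 0.30174738, -0.6033344 ,  0.23669152]), 'eef_rot': array([ 1.79915489e+02, -7.13095727e-03, -1.53432653e+02]), 'contact_force': array([-0.52228888, -0.1732866 , -0.49026459]), 'moment': array([-0.0069089 ,  0.01034503,  0.05462574]), 'gripper_force': 0.0, 'gripper_width': 0.08794399929609495}
```

View pics/scene0.png

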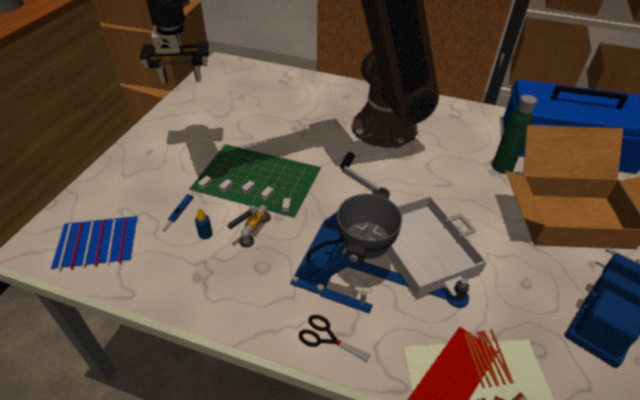

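View pics/top0.png

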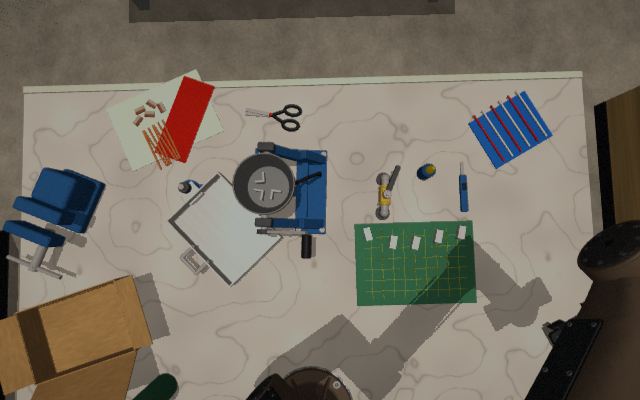

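Five stubs lie on the mat (top: 368,234 to 462,232), the pot is at (263,183), the grip at (306,245), the tray handle at (192,262), and the valve near (384,195). Next I'll zoom in.

```bash
cat > h.py <<'E'
from plant import r,capture,camera_model
import cv2,numpy as np
from scipy.spatial.transform import Rotation as Ro
M={n:camera_model(n) for n in("scene","top")}
def w(n,u,v,z):
    m=M[n];R=cv2.Rodrigues(np.array(m['rvec'],float))[0];t=np.array(m['tvec'],float).ravel()
    c=-R.T@t;d=R.T@np.linalg.inv(np.array(m['camera_matrix']))@[u,v,1]
    return c+d*(z-c[2])/d[2]
def px(n,p):
    m=M[n];return cv2.projectPoints(np.array(p,float).reshape(-1,3),np.array(m['rvec'],float),np.array(m['tvec'],float),np.array(m['camera_matrix'],float),None)[0][:,0]
def crop(img,x0,y0,x1,y1,s):
    return cv2.resize(img[y0:y1,x0:x1],None,fx=s,fy=s,interpolation=cv2.INTER_CUBIC)
def stubs(img):
    # white blobs on the mat
    mi=img.astype(int);m=((mi.min(2)>120)).astype(np.uint8)
    g=((mi[:,:,1]>mi[:,:,0]+25)&(mi[:,:,1]>mi[:,:,2]+10)).astype(np.uint8)
    h=cv2.convexHull(cv2.findNonZero(cv2.morphologyEx(g,cv2.MORPH_OPEN,np.ones((5,5)))))
    k=np.zeros_like(m);cv2.fillConvexPoly(k,h,1)
    n,l,s,c=cv2.connectedComponentsWithStats(m&k);o=[]
    for i in range(1,n):
        if s[i,4]>25:
            pts=np.argwhere(l==i)[:,::-1].astype(np.float32)
            P=np.array([w('top',u,v,.022) for u,v in pts])
            q=P[:,:2]-P[:,:2].mean(0);e,V=np.linalg.eigh(q.T@q);a=np.degrees(np.arctan2(V[1,1],V[0,1]))
            o.append((P.mean(0)[:2].round(4).tolist(),round(a%180,1),int(s[i,4]),c[i].round(1).tolist(),(np.sqrt(12*e/len(q))*1000).round(0).tolist()))
    return o
def axes(p,yaw=None):
    "world target -> shift in tool axes/0.12"
    s=r.get_state();R=Ro.from_euler('xyz',s['eef_rot'],degrees=True)
    return (R.inv().apply(np.array(p)-s['tcp_pos'])/.12).round(3)
E
python3 - <<'E'
from h import *
a=capture("top");
cv2.imwrite("pics/tz.png",crop(a,160,130,480,310,2.5)[:,:,::-1])
b=capture("scene");cv2.imwrite("pics/sz.png",crop(b,180,140,500,320,2.5)[:,:,::-1])
for o in stubs(a):print(o)
E
```

```text
([0.4984, -0.4504], np.float64(170.1), 85, [461.7, 231.9], [19.0, 37.0])
([0.5016, -0.1768], np.float64(14.2), 86, [367.6, 233.5], [19.0, 38.0])
([0.489, -0.3837], np.float64(167.3), 85, [438.9, 235.8], [19.0, 37.0])
([0.4759, -0.2504], np.float64(169.3), 86, [393.2, 241.7], [19.0, 38.0])
([0.4719, -0.3155], np.float64(164.4), 86, [415.7, 242.4], [19.0, 38.0])
```

View pics/tz.png

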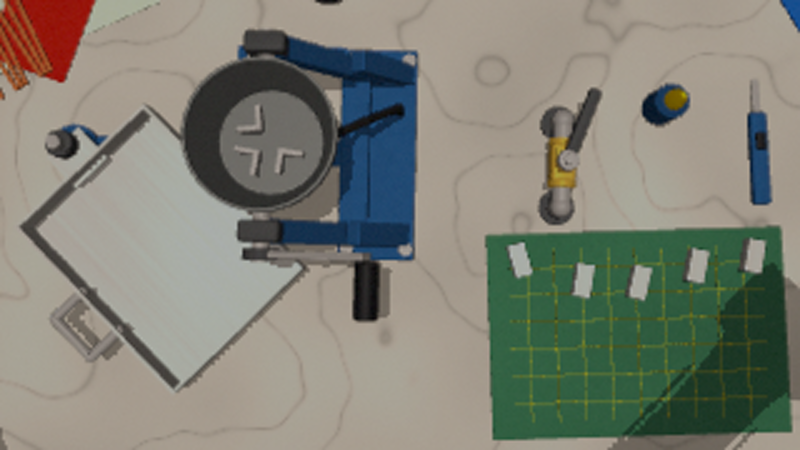

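View pics/sz.png

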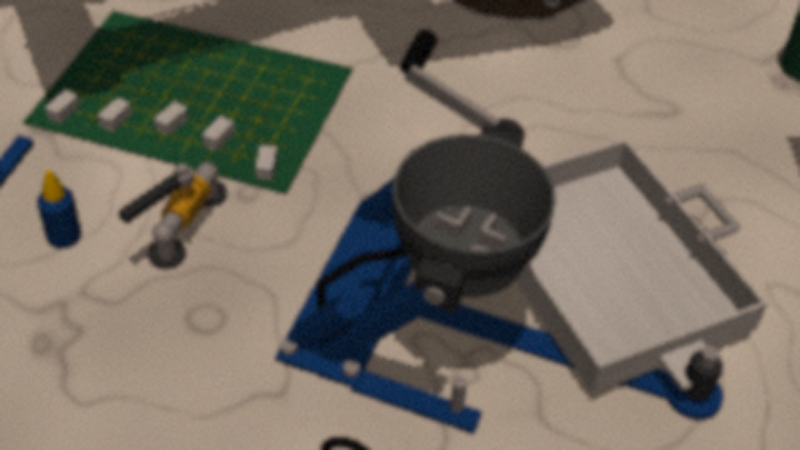

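```bash
cat >> h.py <<'E'
def T(x,y,z,n='top'): return w(n,160+x/2.5-.3,130+y/2.5-.3,z)
def S(x,y,z): return w('scene',180+x/2.5-.3,140+y/2.5-.3,z)
E
python3 - <<'E'
from h import *
p=lambda s,v:print(s,np.round(v,4))
p('stem',T(569,160,.085));p('tip',T(594,92,.085));d=T(594,92,.085)-T(569,160,.085);p('handle yaw,len',[np.degrees(np.arctan2(d[1],d[0])),np.hypot(*d[:2])])
d=T(558,120,.036)-T(555,207,.036);p('pipe yaw',[np.degrees(np.arctan2(d[1],d[0])),np.hypot(*d[:2])])
pot=T(260,134,.198);p('pot',pot);p('potscene',S(474,187,.198))
d=T(410,58,.012)-T(405,250,.012);p('stand yaw',[np.degrees(np.arctan2(d[1],d[0])),np.hypot(*d[:2])])
p('grip',T(367,291,.214));p('gripends',[T(367,263,.214),T(367,320,.214)]);p('grip scene',S(420,48,.214))
p('pin',T(62,143,.06));p('pin sc',S(705,365,.06))
p('handle',T(74,338,.049));p('handle sc',S(712,210,.049))
for c in((148,105),(24,228),(178,390)):p('traycorner',T(*c,.059))
p('glue',T(660,105,.0));p('traycorner sc',[S(622,147,.059),S(764,308,.059)])
E
```

```text
stem [ 0.6107 -0.2275  0.085 ]
tip [ 0.6853 -0.2581  0.085 ]
handle yaw,len [-22.2822   0.0807]
pipe yaw [-4.1591  0.1009]
pot [0.6353 0.0939 0.198 ]
potscene [0.6329 0.094  0.198 ]
stand yaw [-3.0848  0.228 ]
grip [ 0.4804 -0.0078  0.214 ]
gripends [[ 0.5069 -0.0084  0.214 ]
 [ 0.453  -0.0071  0.214 ]]
grip scene [ 0.4739 -0.0077  0.214 ]
pin [0.6481 0.3402 0.06  ]
pin sc [0.6542 0.3428 0.06  ]
handle [0.4281 0.3317 0.049 ]
handle sc [0.4347 0.3268 0.049 ]
traycorner [0.6888 0.2428 0.059 ]
traycorner [0.5533 0.3837 0.059 ]
traycorner [0.3685 0.2126 0.059 ]
glue [ 0.6808 -0.3542  0.    ]
traycorner sc [[0.3808 0.2163 0.059 ]
 [0.563  0.3909 0.059 ]]
```

The zoom shows three brackets in the pot and the tray swung out about 44°. The valve handle (569,160→594,92 in the crop) is about 18° short of in line with the pipe. Valve comes first: turn the tool parallel to the handle and move above it.

Emit:
{"op": "drive_tool", "data": {
  "increments": [
    [[-0.2, 0, 0, 0, -0.139], [-0.2, 0, 0, 0, -0.139], [-0.2, 0, 0, 0, -0.139], [-0.2, 0, 0, 0, -0.139], [-0.2, 0, 0, 0, -0.139]]
  ],
  "squeeze": 20
}}

```text
time_s: 0.82
tcp_pos: [0.3019, -0.6036, 0.2372]
eef_rot: [180.0, 0.0, -103.1]
contact_force: [-0.5, 0.3, 0.3]
gripper_width: 0.0431
gripper_force: 0.0
```

Emit:
{"op": "drive_tool", "data": {
  "increments": [
    [[-0.2, 0, 0, 0, -0.139], [-0.2, 0, 0, 0, -0.139], [-0.2, 0, 0, 0, -0.139], [-0.2, 0, 0, 0, -0.139], [-0.2, 0, 0, 0, -0.139]]
  ]
}}

```text
time_s: 1.45
tcp_pos: [0.3019, -0.6036, 0.2373]
eef_rot: [-180.0, 0.0, -53.1]
contact_force: [-0.1, -0.6, 0.8]
gripper_width: 0.0352
gripper_force: 0.0
```

Emit:
{"op": "drive_tool", "data": {
  "increments": [
    [[-0.2, 0, 0, 0, -0.086], [-0.2, 0, 0, 0, -0.086], [-0.2, 0, 0, 0, -0.086], [-0.2, 0, 0, 0, -0.086]]
  ]
}}

```text
time_s: 1.95
tcp_pos: [0.3019, -0.6036, 0.2373]
eef_rot: [-180.0, 0.0, -22.5]
contact_force: [0.4, 0.0, 1.2]
gripper_width: 0.035
gripper_force: 0.0
```

Emit:
{"op": "drive_tool", "data": {
  "increments": [
    [[-0.2, 0.422, -0.97, 0, 0], [-0.2, 0.422, -0.97, 0, 0], [-0.2, 0.422, -0.97, 0, 0], [-0.2, 0.422, -0.97, 0, 0]]
  ]
}}

```text
time_s: 2.45
tcp_pos: [0.3934, -0.5151, 0.2376]
eef_rot: [180.0, -0.0, -22.5]
contact_force: [-1.0, 0.1, 0.3]
gripper_width: 0.0349
gripper_force: 0.0
```

Emit:
{"op": "drive_tool", "data": {
  "increments": [
    [[-0.2, 0.422, -0.97, 0, 0], [-0.2, 0.422, -0.97, 0, 0], [-0.2, 0.422, -0.97, 0, 0], [-0.2, 0.422, -0.97, 0, 0]]
  ]
}}

```text
time_s: 2.95
tcp_pos: [0.4838, -0.4276, 0.2374]
eef_rot: [180.0, 0.0, -22.5]
contact_force: [-0.1, -0.7, 0.4]
gripper_width: 0.0352
gripper_force: 0.0
```

Emit:
{"op": "drive_tool", "data": {
  "increments": [
    [[-0.2, 0.422, -0.97, 0, 0], [-0.2, 0.422, -0.97, 0, 0], [-0.2, 0.422, -0.97, 0, 0], [-0.2, 0.422, -0.97, 0, 0]]
  ]
}}

```text
time_s: 3.45
tcp_pos: [0.5746, -0.3398, 0.2373]
eef_rot: [180.0, 0.0, -22.5]
contact_force: [-0.1, -0.8, 0.2]
gripper_width: 0.0349
gripper_force: 0.0
```

Emit:
{"op": "drive_tool", "data": {
  "increments": [
    [[-0.2, 0.422, -0.97, 0, 0], [-0.2, 0.422, -0.97, 0, 0], [-0.2, 0.422, -0.97, 0, 0], [-0.2, 0.422, -0.97, 0, 0]]
  ]
}}

```text
time_s: 3.95
tcp_pos: [0.6656, -0.2517, 0.2373]
eef_rot: [180.0, 0.0, -22.5]
contact_force: [-0.2, -0.5, 0.2]
gripper_width: 0.0353
gripper_force: 0.0
```

Emit:
{"op": "drive_tool", "data": {
  "increments": [
    [[-0.2, 0, 0, 0.7, 0], [-0.2, 0, 0, 0.7, 0], [-0.2, 0, 0, 0.7, 0]]
  ]
}}

```text
time_s: 4.32
tcp_pos: [0.6641, -0.2522, 0.1519]
eef_rot: [179.9, 0.2, -22.5]
contact_force: [-0.7, 0.2, 0.4]
gripper_width: 0.0348
gripper_force: 0.0
```

Emit:
{"op": "drive_tool", "data": {
  "increments": [
    [[-0.2, 0, 0, 0.33, 0], [-0.2, 0, 0, 0.67, 0], [-0.2, 0, 0, 0.67, 0]]
  ]
}}

```text
time_s: 4.7
tcp_pos: [0.6647, -0.2512, 0.0719]
eef_rot: [179.9, 0.2, -22.5]
contact_force: [-0.5, 0.8, 0.6]
gripper_width: 0.035
gripper_force: 0.0
```

Emit:
{"op": "drive_tool", "data": {
  "increments": [
    [[-1, 0, 0, 0, 0], [-1, 0, 0, 0, 0], [-1, 0, 0, 0, 0], [-1, 0, 0, 0, 0], [-1, 0, 0, 0, 0]]
  ],
  "squeeze": 12
}}

```text
time_s: 5.32
tcp_pos: [0.6679, -0.251, 0.0756]
eef_rot: [180.0, -0.2, -22.3]
contact_force: [-0.9, -3.2, 7.5]
gripper_width: 0.0137
gripper_force: 12.0
```

Emit:
{"op": "drive_tool", "data": {
  "increments": [
    [[-1, -0.008, 0.089, 0, 0.0278], [-1, -0.031, 0.176, 0, 0.0556], [-1, -0.069, 0.257, 0, 0.0833], [-1, -0.12, 0.331, 0, 0.1111], [-1, -0.184, 0.394, 0, 0.1389]]
  ]
}}

```text
time_s: 5.95
tcp_pos: [0.6299, -0.2875, 0.0756]
eef_rot: [-179.8, -0.2, -72.7]
contact_force: [1.5, -6.0, 6.2]
gripper_width: 0.0141
gripper_force: 12.1
```

Emit:
{"op": "drive_tool", "data": {
  "increments": [
    [[-1, -0.008, 0.089, 0, 0.0278], [-1, -0.015, 0.125, 0, 0.0389], [-1, -0.018, 0.135, 0, 0.042], [-1, -0.018, 0.135, 0, 0.042]]
  ]
}}

```text
time_s: 6.45
tcp_pos: [0.6133, -0.2906, 0.0756]
eef_rot: [-179.8, -0.2, -87.5]
contact_force: [-0.1, -9.1, 5.8]
gripper_width: 0.0141
gripper_force: 11.9
```

Emit:
{"op": "drive_tool", "data": {
  "increments": [
    [[-1, 0, 0.027, 0, 0.0083], [-1, 0, 0.027, 0, 0.0083]]
  ]
}}

```text
time_s: 6.7
tcp_pos: [0.6099, -0.2907, 0.0755]
eef_rot: [-179.8, -0.2, -90.5]
contact_force: [-1.0, -8.5, 6.0]
gripper_width: 0.0138
gripper_force: 12.0
```

Emit:
{"op": "drive_tool", "data": {
  "increments": [
    [[-1, 0, 0.018, 0, 0.0055], [-1, 0, 0.018, 0, 0.0055]]
  ]
}}

```text
time_s: 6.95
tcp_pos: [0.6078, -0.2907, 0.0756]
eef_rot: [-179.8, -0.2, -92.5]
contact_force: [-0.9, -8.6, 6.0]
gripper_width: 0.0139
gripper_force: 12.0
```

Emit:
{"op": "drive_tool", "data": {
  "increments": [
    [[-1, 0, 0.018, 0, 0.0055], [-1, 0, 0.018, 0, 0.0055]]
  ]
}}

```text
time_s: 7.2
tcp_pos: [0.6057, -0.2906, 0.0756]
eef_rot: [-179.8, -0.2, -94.4]
contact_force: [-1.1, -8.6, 5.5]
gripper_width: 0.0139
gripper_force: 12.0
```

Emit:
{"op": "drive_tool", "data": {
  "increments": [
    [[-1, 0, 0.018, 0, 0.0055], [-1, 0, 0.018, 0, 0.0055]]
  ]
}}

```text
time_s: 7.45
tcp_pos: [0.6055, -0.2904, 0.0756]
eef_rot: [-179.6, -0.2, -96.4]
contact_force: [4.4, -9.1, 1.9]
gripper_width: 0.0141
gripper_force: 12.1
```

Emit:
{"op": "drive_tool", "data": {
  "increments": [
    [[-0.2, 0, 0, 0, 0], [-0.2, 0, 0, 0, 0], [-0.2, 0, 0, 0, 0], [-0.2, 0, 0, -0.5, 0], [-0.2, 0, 0, -1, 0]]
  ]
}}

```text
time_s: 8.07
tcp_pos: [0.6016, -0.288, 0.1936]
eef_rot: [179.8, 0.0, -96.4]
contact_force: [1.6, -0.6, -0.2]
gripper_width: 0.0352
gripper_force: 0.0
```

Emit:
{"op": "drive_tool", "data": {
  "increments": [
    [[-0.2, 0, 0, -0.5, -0.0285], [-0.2, 0, 0, -1, -0.057], [-1, 0, 0, -1, -0.0855], [-1, 0, 0, -1, -0.114], [-1, 0, 0, -1, -0.143]]
  ]
}}

```text
time_s: 8.7
tcp_pos: [0.6021, -0.288, 0.3131]
eef_rot: [-180.0, 0.0, -44.6]
contact_force: [-0.5, -0.4, 0.9]
gripper_width: 0.0108
gripper_force: 0.0
```

Emit:
{"op": "drive_tool", "data": {
  "increments": [
    [[-1, -0.43, -0.222, -0.25, 0], [-1, -0.861, -0.444, -0.25, 0], [-1, -0.861, -0.444, -0.25, 0]]
  ]
}}

```text
time_s: 9.07
tcp_pos: [0.566, -0.1745, 0.3445]
eef_rot: [-179.9, -0.0, -44.7]
contact_force: [0.7, -1.4, 0.2]
gripper_width: 0.0004
gripper_force: 0.0
```

Emit:
{"op": "drive_tool", "data": {
  "increments": [
    [[-1, -0.43, -0.222, 0, 0], [-1, -0.861, -0.444, 0, 0], [-1, -0.861, -0.444, 0, 0]]
  ]
}}

```text
time_s: 9.45
tcp_pos: [0.5306, -0.0644, 0.3435]
eef_rot: [-180.0, 0.0, -44.7]
contact_force: [0.2, -0.2, 0.3]
gripper_width: 0.0002
gripper_force: 0.0
```

Emit:
{"op": "drive_tool", "data": {
  "increments": [
    [[-1, -0.43, -0.222, 0, 0], [-1, -0.861, -0.444, 0, 0], [-1, -0.861, -0.444, 0, 0]]
  ]
}}

```text
time_s: 9.82
tcp_pos: [0.4954, 0.046, 0.3432]
eef_rot: [-180.0, 0.0, -44.7]
contact_force: [0.8, -1.1, -0.4]
gripper_width: 0.0006
gripper_force: 0.0
```

Emit:
{"op": "drive_tool", "data": {
  "increments": [
    [[-1, -0.43, -0.222, 0, 0], [-1, -0.861, -0.444, 0, 0], [-1, -0.861, -0.444, 0, 0]]
  ]
}}

```text
time_s: 10.2
tcp_pos: [0.4602, 0.1564, 0.3429]
eef_rot: [180.0, 0.0, -44.8]
contact_force: [-0.2, 0.2, -0.0]
gripper_width: 0.0004
gripper_force: 0.0
```

Emit:
{"op": "drive_tool", "data": {
  "increments": [
    [[-1, -0.43, -0.222, 0, 0], [-1, -0.861, -0.444, 0, 0], [-1, -0.861, -0.444, 0, 0]]
  ]
}}

```text
time_s: 10.58
tcp_pos: [0.4251, 0.2668, 0.3424]
eef_rot: [179.9, -0.0, -44.8]
contact_force: [0.3, -0.6, -1.0]
gripper_width: 0.0003
gripper_force: 0.0
```

Emit:
{"op": "drive_tool", "data": {
  "increments": [
    [[-1, -0.43, -0.222, 0, 0], [-1, -0.861, -0.444, 0, 0], [-1, -0.861, -0.444, 0, 0], [-1, -0.861, -0.444, 0, 0]]
  ]
}}

```text
time_s: 11.08
tcp_pos: [0.3906, 0.3748, 0.3427]
eef_rot: [179.9, -0.0, -45.0]
contact_force: [0.3, -0.3, 0.1]
gripper_width: 0.0003
gripper_force: 0.0
```

Run:
```python
from h import *
a=capture("top");b=capture("scene")
cv2.imwrite("pics/tz2.png",np.vstack([crop(a,160,130,480,310,1.6),crop(b,180,140,500,320,1.6)])[:,:,::-1])
print(axes([.391,.374,.342]))
```

```text
[ 0.005 -0.     0.01 ]
```

View pics/tz2.png

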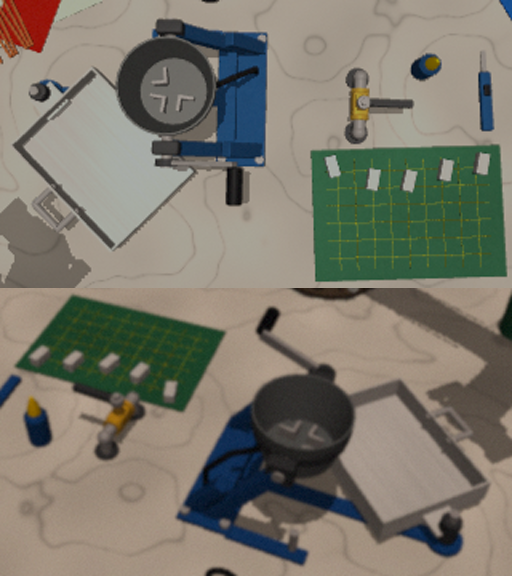

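The valve handle now stands square across the pipe, so it is shut. The tray is still out with its handle at crop (52,207), and the closed gripper is above and outside it. Next, the push path.

Run:
```python
from h import *
pin=np.array([.651,.3415]);p0=np.array([.3905,.3745])
X=np.array([.7071,-.7071]);Y=np.array([-.7071,-.7071]);prev=np.zeros(2)
for th in (48,44,37,30,22,15,8,3,0,-2):
    a=np.radians(-3-th);tx=np.array([np.cos(a),np.sin(a)]);ty=np.array([-tx[1],tx[0]])
    ph=np.radians(45-th-3)
    h=pin-.14*tx-.17*ty
    d=.006+.0095*np.cos(ph)+.021*abs(np.sin(ph))
    c=h-d*tx+ (.010*(44-th)/44)*ty
    v=np.array([(c-p0)@X,(c-p0)@Y])/.12
    print(th,c.round(4),v.round(3),(v-prev).round(3));prev=v
```

```text
48 [0.419  0.3565] [ 0.274 -0.061] [ 0.274 -0.061]
44 [0.4201 0.3398] [0.379 0.03 ] [0.105 0.091]
37 [0.4223 0.3136] [0.546 0.172] [0.167 0.142]
30 [0.4262 0.2886] [0.717 0.296] [0.171 0.124]
22 [0.4343 0.2605] [0.93  0.414] [0.213 0.118]
15 [0.4445 0.2368] [1.13  0.493] [0.2  0.08]
8 [0.4575 0.2143] [1.339 0.549] [0.209 0.056]
3 [0.4685 0.1991] [1.493 0.574] [0.154 0.025]
0 [0.4757 0.1905] [1.587 0.582] [0.094 0.008]
-2 [0.4808 0.1849] [1.649 0.585] [0.063 0.003]
```

Emit:
{"op": "drive_tool", "data": {
  "increments": [
    [[-1, 0, 0, 0.42, 0], [-1, 0, 0, 0.85, 0], [-1, 0, 0, 0.85, 0]]
  ]
}}

```text
time_s: 11.55
tcp_pos: [0.389, 0.3728, 0.2383]
eef_rot: [179.6, -0.1, -45.1]
contact_force: [0.5, 0.6, 0.9]
gripper_width: 0.0006
gripper_force: 0.0
```

Emit:
{"op": "drive_tool", "data": {
  "increments": [
    [[-1, 0, 0, 0.42, 0], [-1, 0, 0, 0.85, 0], [-1, 0, 0, 0.85, 0]]
  ]
}}

```text
time_s: 11.92
tcp_pos: [0.3895, 0.3744, 0.1385]
eef_rot: [179.8, -0.1, -45.0]
contact_force: [-0.3, 0.8, 0.8]
gripper_width: 0.0004
gripper_force: 0.0
```

Emit:
{"op": "drive_tool", "data": {
  "increments": [
    [[-1, 0, 0, 0.42, 0], [-1, 0, 0, 0.82, 0], [-1, 0, 0, 0.82, 0], [-1, 0, 0, 0.82, 0]]
  ]
}}

```text
time_s: 12.42
tcp_pos: [0.3911, 0.3781, 0.0441]
eef_rot: [-179.8, 0.0, -44.9]
contact_force: [0.7, 0.4, -0.1]
gripper_width: 0.0004
gripper_force: 0.0
```

Emit:
{"op": "drive_tool", "data": {
  "increments": [
    [[-1, 0.274, -0.061, 0, 0], [-1, 0.379, 0.03, 0, 0], [-1, 0.546, 0.172, 0, 0], [-1, 0.717, 0.296, 0, 0], [-1, 0.93, 0.414, 0, 0]]
  ]
}}

```text
time_s: 13.05
tcp_pos: [0.4333, 0.2606, 0.0417]
eef_rot: [-179.9, 0.0, -44.9]
contact_force: [0.7, 1.3, -0.3]
gripper_width: 0.0003
gripper_force: 0.6
```

Emit:
{"op": "drive_tool", "data": {
  "increments": [
    [[-1, 0.1, 0.04, 0, 0], [-1, 0.2, 0.079, 0, 0], [-1, 0.3, 0.11, 0, 0], [-1, 0.409, 0.135, 0, 0], [-1, 0.409, 0.135, 0, 0]]
  ]
}}

```text
time_s: 13.68
tcp_pos: [0.4573, 0.2151, 0.0406]
eef_rot: [180.0, -0.0, -45.0]
contact_force: [0.2, 0.3, 0.2]
gripper_width: 0.0005
gripper_force: 0.0
```

Emit:
{"op": "drive_tool", "data": {
  "increments": [
    [[-1, 0.07, 0.012, 0, 0], [-1, 0.13, 0.02, 0, 0], [-1, 0.154, 0.025, 0, 0], [-1, 0.154, 0.025, 0, 0]]
  ]
}}

```text
time_s: 14.18
tcp_pos: [0.4677, 0.2003, 0.0407]
eef_rot: [180.0, -0.0, -45.0]
contact_force: [-0.7, 0.5, 0.3]
gripper_width: 0.0007
gripper_force: 0.1
```

Emit:
{"op": "drive_tool", "data": {
  "increments": [
    [[-1, 0.03, 0, 0, 0], [-1, 0.03, 0, 0, 0]]
  ]
}}

```text
time_s: 14.42
tcp_pos: [0.4702, 0.1979, 0.0407]
eef_rot: [180.0, -0.0, -45.0]
contact_force: [-1.2, -0.6, 0.3]
gripper_width: 0.0004
gripper_force: 0.3
```

Emit:
{"op": "drive_tool", "data": {
  "increments": [
    [[-1, 0.03, 0, 0, 0], [-1, 0.03, 0, 0, 0]]
  ]
}}

```text
time_s: 14.68
tcp_pos: [0.4728, 0.1952, 0.0407]
eef_rot: [180.0, -0.0, -45.0]
contact_force: [-0.8, -0.3, -0.3]
gripper_width: 0.0006
gripper_force: 0.4
```

Emit:
{"op": "drive_tool", "data": {
  "increments": [
    [[-1, 0.03, 0, 0, 0], [-1, 0.03, 0, 0, 0]]
  ]
}}

```text
time_s: 14.92
tcp_pos: [0.4752, 0.1928, 0.0407]
eef_rot: [180.0, 0.0, -45.0]
contact_force: [-2.9, 0.7, -0.4]
gripper_width: 0.0005
gripper_force: 1.4
```

Emit:
{"op": "drive_tool", "data": {
  "increments": [
    [[-1, 0.02, -0.02, 0, 0], [-1, 0.02, -0.02, 0, 0]]
  ]
}}

```text
time_s: 15.18
tcp_pos: [0.4763, 0.1925, 0.0403]
eef_rot: [179.8, 0.1, -45.0]
contact_force: [-14.4, 6.1, 6.8]
gripper_width: 0.0004
gripper_force: 7.6
```

Emit:
{"op": "drive_tool", "data": {
  "increments": [
    [[-1, 0.02, -0.02, 0, 0], [-1, 0.02, -0.02, 0, 0]]
  ]
}}

```text
time_s: 15.42
tcp_pos: [0.4772, 0.1922, 0.04]
eef_rot: [179.6, 0.2, -45.0]
contact_force: [-28.5, 10.4, 14.0]
gripper_width: 0.0003
gripper_force: 15.2
```

Run:
```python
from h import *
a=capture("top");b=capture("scene")
cv2.imwrite("pics/tz3.png",np.vstack([crop(a,160,130,360,280,2.0),crop(b,300,150,500,300,2.)])[:,:,::-1])
s=r.get_state();print(s['tcp_pos'],s['contact_force'])
```

```text
[0.47718008 0.19218568 0.0400356 ] [-27.55990851  11.50420115  14.13659773]
```

View pics/tz3.png

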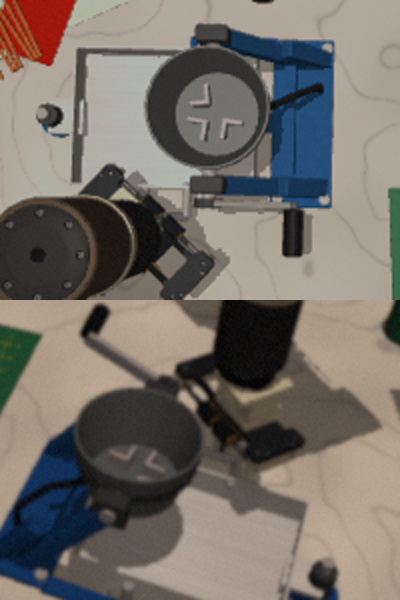

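The tray is home: its walls are parallel to the stand and the reaction force rose sharply at the stop. The three brackets are still in the pot and the grip is at crop (293,232). Next I back off, rise and square up to the lever grip.

Emit:
{"op": "drive_tool", "data": {
  "increments": [
    [[-1, -0.2, 0, 0, 0], [-1, -0.4, 0, 0, 0], [-1, -0.4, 0, -0.5, 0], [-1, -0.4, 0, -1, 0], [-1, -0.4, 0, -1, 0]]
  ]
}}

```text
time_s: 16.15
tcp_pos: [0.4509, 0.2292, 0.1661]
eef_rot: [-179.4, -0.0, -44.9]
contact_force: [-0.1, -0.3, -0.2]
gripper_width: 0.0007
gripper_force: 0.0
```

Emit:
{"op": "drive_tool", "data": {
  "increments": [
    [[0.3, 0, 0, -0.5, -0.023], [0.3, 0, 0, -1, -0.047], [0.3, 0, 0, -1, -0.07], [0.3, 0, 0, -1, -0.094], [0.3, 0, 0, -1, -0.1167]]
  ]
}}

```text
time_s: 16.77
tcp_pos: [0.4483, 0.2268, 0.2805]
eef_rot: [-180.0, -0.0, -2.7]
contact_force: [-0.6, 0.2, -0.0]
gripper_width: 0.0451
gripper_force: 0.0
```

Emit:
{"op": "drive_tool", "data": {
  "increments": [
    [[0.3, 0, 0, -0.5, 0], [0.3, 0, 0, -0.5, 0]]
  ]
}}

```text
time_s: 17.02
tcp_pos: [0.4501, 0.2279, 0.3449]
eef_rot: [-179.7, -0.4, -2.9]
contact_force: [0.4, -0.6, -0.5]
gripper_width: 0.0561
gripper_force: 0.0
```

Run:
```python
from h import *
s=r.get_state();print(s['tcp_pos'],s['eef_rot'],axes([.477,-.008,.34]))
a=capture("top");cv2.imwrite("pics/t4.png",crop(a,220,130,360,280,3.5)[:,:,::-1])
```

```text
[0.45011942 0.2278614  0.34489267] [-179.73557022   -0.35012179   -2.94441244] [0.324 1.952 0.034]
```

Emit:
{"op": "drive_tool", "data": {
  "increments": [
    [[0.3, 0.08, 0.49, 0, 0], [0.3, 0.162, 0.976, 0, 0], [0.3, 0.162, 0.976, 0, 0]]
  ]
}}

```text
time_s: 17.45
tcp_pos: [0.4613, 0.1058, 0.34]
eef_rot: [180.0, 0.0, -3.2]
contact_force: [0.4, 0.6, -0.3]
gripper_width: 0.0568
gripper_force: 0.0
```

Emit:
{"op": "drive_tool", "data": {
  "increments": [
    [[0.3, 0.08, 0.49, 0, 0], [0.3, 0.162, 0.976, 0, 0], [0.3, 0.162, 0.976, 0, 0], [0.3, 0.162, 0.976, 0, 0]]
  ]
}}

```text
time_s: 17.95
tcp_pos: [0.4749, -0.0089, 0.34]
eef_rot: [180.0, 0.1, -3.0]
contact_force: [-0.5, 1.0, 0.1]
gripper_width: 0.0568
gripper_force: 0.0
```

Emit:
{"op": "drive_tool", "data": {
  "increments": [
    [[0.3, 0, 0, 0.3, 0], [0.3, 0, 0, 0.6, 0], [0.3, 0, 0, 0.6, 0]]
  ]
}}

```text
time_s: 18.32
tcp_pos: [0.4734, -0.0081, 0.2664]
eef_rot: [179.9, 0.3, -2.8]
contact_force: [0.6, -1.3, -0.3]
gripper_width: 0.0568
gripper_force: 0.0
```

Emit:
{"op": "drive_tool", "data": {
  "increments": [
    [[0.3, 0, 0, 0.28, 0], [0.3, 0, 0, 0.55, 0], [0.3, 0, 0, 0.55, 0]]
  ]
}}

```text
time_s: 18.7
tcp_pos: [0.4744, -0.0085, 0.2024]
eef_rot: [179.9, 0.1, -2.9]
contact_force: [-0.0, 0.3, 1.3]
gripper_width: 0.0569
gripper_force: 0.0
```

Emit:
{"op": "drive_tool", "data": {
  "increments": [
    [[-1, 0, 0, 0, 0], [-1, 0, 0, 0, 0], [-1, 0, 0, 0, 0], [-1, 0, 0, 0, 0], [-1, 0, 0, 0, 0]]
  ],
  "squeeze": 25
}}

```text
time_s: 19.32
tcp_pos: [0.4754, -0.0077, 0.2032]
eef_rot: [-179.8, -0.1, -2.9]
contact_force: [-1.9, 7.9, 2.1]
gripper_width: 0.0234
gripper_force: 25.0
```

Run:
```python
from h import *
s=r.get_state();print(s['tcp_pos'],s['contact_force'],s['gripper_width'],s['gripper_force'])
b=capture("scene");cv2.imwrite("pics/s5.png",crop(b,280,90,480,300,2.5)[:,:,::-1])
```

```text
[ 0.47535304 -0.00766343  0.2032318 ] [-1.86885138  7.87702151  2.12547379] 0.02344194642771481 25.001963675022125
```

View pics/s5.png

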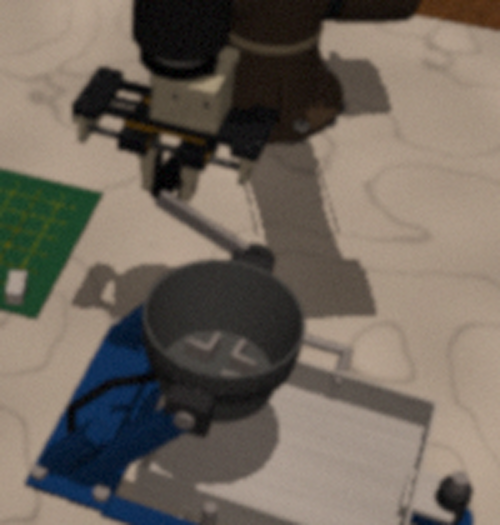

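The gripper holds the lever grip (23.4 mm wide), and the tray sits home under the pot. Now I swing it along the arc.

Emit:
{"op": "drive_tool", "data": {
  "increments": [
    [[-1, 0, -0.045, -0.089, 0], [-1, 0, -0.099, -0.173, 0], [-1, 0, -0.161, -0.252, 0], [-1, 0, -0.231, -0.323, 0], [-1, 0, -0.307, -0.388, 0]]
  ]
}}

```text
time_s: 20.0
tcp_pos: [0.477, 0.0283, 0.2493]
eef_rot: [-180.0, -0.0, -3.0]
contact_force: [6.0, 2.2, -12.3]
gripper_width: 0.0235
gripper_force: 25.0
```

Emit:
{"op": "drive_tool", "data": {
  "increments": [
    [[-1, 0, -0.082, -0.057, 0], [-1, 0, -0.17, -0.105, 0], [-1, 0, -0.262, -0.144, 0], [-1, 0, -0.358, -0.173, 0], [-1, 0, -0.456, -0.193, 0]]
  ]
}}

```text
time_s: 20.62
tcp_pos: [0.4797, 0.0817, 0.2727]
eef_rot: [179.9, 0.0, -3.0]
contact_force: [6.0, -3.8, -7.0]
gripper_width: 0.0238
gripper_force: 25.0
```

Emit:
{"op": "drive_tool", "data": {
  "increments": [
    [[-1, 0, -0.099, -0.01, 0], [-1, 0, -0.199, -0.01, 0], [-1, 0, -0.299, 0, 0], [-1, 0, -0.397, 0.02, 0], [-1, 0, -0.492, 0.049, 0]]
  ]
}}

```text
time_s: 21.25
tcp_pos: [0.4827, 0.1405, 0.2679]
eef_rot: [179.9, -0.0, -3.0]
contact_force: [0.0, -4.1, 3.3]
gripper_width: 0.0234
gripper_force: 25.0
```

Emit:
{"op": "drive_tool", "data": {
  "increments": [
    [[-1, 0, -0.092, 0.039, 0], [-1, 0, -0.18, 0.087, 0], [-1, 0, -0.263, 0.143, 0], [-1, 0, -0.339, 0.207, 0], [-1, 0, -0.409, 0.279, 0]]
  ]
}}

```text
time_s: 21.88
tcp_pos: [0.4854, 0.1911, 0.2345]
eef_rot: [-180.0, -0.1, -2.9]
contact_force: [-2.2, -0.7, 6.1]
gripper_width: 0.023
gripper_force: 25.0
```

Emit:
{"op": "drive_tool", "data": {
  "increments": [
    [[-1, 0, -0.062, 0.078, 0], [-1, 0, -0.116, 0.161, 0], [-1, 0, -0.154, 0.23, 0], [-1, 0, -0.154, 0.23, 0]]
  ]
}}

```text
time_s: 22.38
tcp_pos: [0.4863, 0.2101, 0.2058]
eef_rot: [-179.9, -0.0, -2.9]
contact_force: [-0.6, 5.6, -0.5]
gripper_width: 0.0233
gripper_force: 25.0
```

Run:
```python
from h import *
s=r.get_state();print(s['tcp_pos'],s['contact_force'],s['gripper_width'],s['gripper_force'])
a=capture("top");b=capture("scene");cv2.imwrite("pics/s6.png",np.vstack([crop(a,160,130,360,280,2.0),crop(b,300,150,500,300,2.)])[:,:,::-1])
```

```text
[0.48631186 0.21013865 0.2057844 ] [-0.63640352  5.55614691 -0.48739216] 0.023300246903531486 25.00016212463379
```

View pics/s6.png

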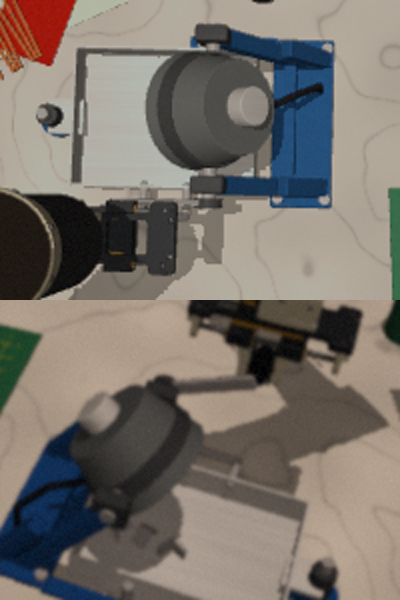

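The pot is tipped past 2.2 rad, with its mouth over the tray and brackets visible lying in the tray's shadow (crop 145–180,535–550). I'll pause and check before swinging back.

Emit:
{"op": "drive_tool", "data": {
  "increments": [
    [[-1, 0, -0.005, 0.015, 0], [-1, 0, -0.005, 0.015, 0], [-1, 0, -0.005, 0.015, 0], [-1, 0, -0.005, 0.015, 0], [-1, 0, 0, 0, 0]]
  ]
}}

```text
time_s: 23.1
tcp_pos: [0.4863, 0.21, 0.2061]
eef_rot: [-179.9, -0.0, -2.9]
contact_force: [-0.5, 5.9, -2.0]
gripper_width: 0.023
gripper_force: 25.0
```

Emit:
{"op": "drive_tool", "data": {
  "increments": [
    [[-1, 0, 0.038, -0.069, 0], [-1, 0, 0.092, -0.152, 0], [-1, 0, 0.154, -0.23, 0], [-1, 0, 0.154, -0.23, 0]]
  ]
}}

```text
time_s: 23.6
tcp_pos: [0.4854, 0.1908, 0.2348]
eef_rot: [-179.9, -0.1, -3.0]
contact_force: [-5.3, 4.2, 9.4]
gripper_width: 0.0235
gripper_force: 25.0
```

Emit:
{"op": "drive_tool", "data": {
  "increments": [
    [[-1, 0, 0.07, -0.072, 0], [-1, 0, 0.146, -0.136, 0], [-1, 0, 0.229, -0.193, 0], [-1, 0, 0.317, -0.24, 0], [-1, 0, 0.409, -0.279, 0]]
  ]
}}

```text
time_s: 24.22
tcp_pos: [0.4828, 0.1419, 0.2674]
eef_rot: [-179.9, -0.1, -2.9]
contact_force: [0.2, 3.8, 1.1]
gripper_width: 0.0234
gripper_force: 25.0
```

Run:
```python
from h import *
a=capture("top");b=capture("scene");cv2.imwrite("pics/s7.png",np.vstack([crop(a,180,140,320,240,3),crop(b,320,190,460,300,3)])[:,:,::-1])
```

```text
(no output)
```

View pics/s7.png

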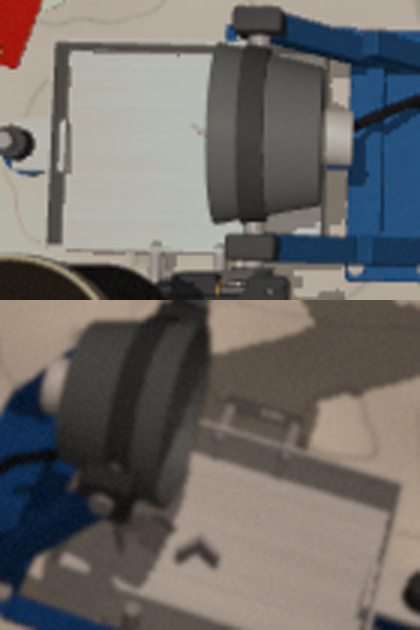

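One bracket is plain in the tray at (198,552), with others in the pot's shadow. I'll carry on back to upright, then look into the pot.

Emit:
{"op": "drive_tool", "data": {
  "increments": [
    [[-1, 0, 0.096, -0.029, 0], [-1, 0, 0.193, -0.049, 0], [-1, 0, 0.293, -0.059, 0], [-1, 0, 0.393, -0.059, 0], [-1, 0, 0.492, -0.049, 0]]
  ]
}}

```text
time_s: 24.95
tcp_pos: [0.4798, 0.0819, 0.2726]
eef_rot: [-180.0, -0.0, -2.9]
contact_force: [0.5, 2.8, 1.5]
gripper_width: 0.0231
gripper_force: 25.0
```

Emit:
{"op": "drive_tool", "data": {
  "increments": [
    [[-1, 0, 0.098, 0.02, 0], [-1, 0, 0.193, 0.05, 0], [-1, 0, 0.286, 0.089, 0], [-1, 0, 0.373, 0.137, 0], [-1, 0, 0.456, 0.193, 0]]
  ]
}}

```text
time_s: 25.58
tcp_pos: [0.477, 0.0275, 0.2485]
eef_rot: [-180.0, -0.0, -3.0]
contact_force: [5.9, 6.1, -3.4]
gripper_width: 0.0232
gripper_force: 25.0
```

Emit:
{"op": "drive_tool", "data": {
  "increments": [
    [[-1, 0, 0.076, 0.065, 0], [-1, 0, 0.146, 0.136, 0], [-1, 0, 0.208, 0.215, 0], [-1, 0, 0.262, 0.299, 0], [-1, 0, 0.3, 0.37, 0]]
  ]
}}

```text
time_s: 26.2
tcp_pos: [0.4753, -0.0074, 0.204]
eef_rot: [-179.9, -0.0, -3.0]
contact_force: [3.0, 12.2, -2.1]
gripper_width: 0.0237
gripper_force: 25.0
```

Emit:
{"op": "drive_tool", "data": {
  "increments": [
    [[-1, 0, 0.007, 0.018, 0], [-1, 0, 0.007, 0.018, 0], [-1, 0, 0.012, 0.04, 0], [-1, 0, 0.012, 0.04, 0]]
  ]
}}

```text
time_s: 26.7
tcp_pos: [0.4756, -0.0078, 0.202]
eef_rot: [-179.8, -0.2, -2.9]
contact_force: [-8.2, 16.6, 20.6]
gripper_width: 0.023
gripper_force: 25.0
```

Run:
```python
from h import *
s=r.get_state();print(s['tcp_pos'],s['contact_force'],s['gripper_width'],s['gripper_force'])
a=capture("top");b=capture("scene");cv2.imwrite("pics/s8.png",np.vstack([crop(a,180,140,320,240,3),crop(b,320,180,460,290,3)])[:,:,::-1])
for o in stubs(a):print(o)
```

```text
[ 0.47557283 -0.00784888  0.20199967] [-8.15439221 16.55469593 20.56026098] 0.022973063453493738 24.99375969171524
([0.4985, -0.4504], np.float64(168.4), 87, [461.7, 231.9], [19.0, 38.0])
([0.5014, -0.1768], np.float64(15.2), 89, [367.6, 233.5], [20.0, 39.0])
([0.4889, -0.3835], np.float64(167.5), 87, [438.9, 235.9], [19.0, 38.0])
([0.4759, -0.2503], np.float64(169.3), 87, [393.2, 241.6], [19.0, 38.0])
([0.4719, -0.3155], np.float64(164.4), 86, [415.7, 242.4], [19.0, 38.0])
```

View pics/s8.png

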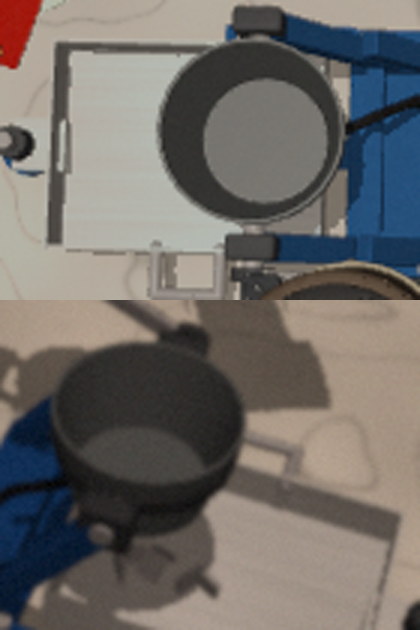

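The pot is upright and empty, pressed against its stop. The tray is home with the brackets in it, and all five stubs are where they were. I release the lever and go to the first stub.

Emit:
{"op": "drive_tool", "data": {
  "increments": [
    [[0.3, 0, 0, 0, 0], [0.3, 0, 0, 0, 0], [0.3, 0, 0, 0, 0], [0.3, 0, 0, -0.35, 0], [0.3, 0, 0, -0.68, 0]]
  ]
}}

```text
time_s: 27.42
tcp_pos: [0.4744, -0.0103, 0.2821]
eef_rot: [179.9, 0.1, -3.0]
contact_force: [1.6, 1.4, 0.4]
gripper_width: 0.0567
gripper_force: 0.0
```

Emit:
{"op": "drive_tool", "data": {
  "increments": [
    [[0, 0, 0, -0.2, 0], [0, 0.147, 0.692, -0.2, 0], [0, 0.147, 0.692, -0.2, 0]]
  ]
}}

```text
time_s: 27.8
tcp_pos: [0.488, -0.0955, 0.3055]
eef_rot: [180.0, 0.0, -3.0]
contact_force: [-0.1, 1.2, -0.6]
gripper_width: 0.0442
gripper_force: 0.0
```

Emit:
{"op": "drive_tool", "data": {
  "increments": [
    [[0, 0.147, 0.692, 0, -0.025], [0, 0.147, 0.692, 0.2, -0.05], [0, 0.147, 0.692, 0.2, -0.05], [0, 0.147, 0.692, 0.2, -0.05]]
  ]
}}

```text
time_s: 28.3
tcp_pos: [0.5014, -0.1775, 0.2817]
eef_rot: [180.0, 0.0, 14.9]
contact_force: [0.9, 1.4, 0.2]
gripper_width: 0.0437
gripper_force: 0.0
```

```bash
cat >> h.py <<'E'
def go(x,y,z,yaw):
    s=r.get_state();d=(s['eef_rot'][2]-yaw+90)%180-90
    print('move',axes([x,y,z]),'turn',round(d/360,4),'| at',s['tcp_pos'].round(4),round(s['eef_rot'][2],1))
E
python3 - <<'E'
from h import *
o=min(stubs(capture("top")),key=lambda o:-o[0][1]);print(o);go(*o[0],.016,o[1])
E
```

```text
Traceback (most recent call last):
ValueError: min() iterable argument is empty
```

Emit:
{"op": "drive_tool", "data": {
  "increments": [
    [[0, 0, 0, 0.37, 0], [0, 0, 0, 0.74, 0], [0, 0, 0, 0.74, 0]]
  ]
}}

```text
time_s: 28.72
tcp_pos: [0.4999, -0.1764, 0.1911]
eef_rot: [-179.9, 0.3, 15.1]
contact_force: [-0.6, -0.8, 1.3]
gripper_width: 0.0439
gripper_force: 0.0
```

Emit:
{"op": "drive_tool", "data": {
  "increments": [
    [[0, 0, 0, 0.37, 0], [0, 0, 0, 0.74, 0], [0, 0, 0, 0.74, 0]]
  ]
}}

```text
time_s: 29.1
tcp_pos: [0.501, -0.1769, 0.1039]
eef_rot: [-180.0, 0.2, 15.1]
contact_force: [-0.4, 0.5, 0.9]
gripper_width: 0.0438
gripper_force: 0.0
```

Emit:
{"op": "drive_tool", "data": {
  "increments": [
    [[0, 0, 0, 0.37, 0], [0, 0, 0, 0.6, 0], [0, 0, 0, 0.72, 0], [0, 0, 0, 0.72, 0]]
  ]
}}

```text
time_s: 29.6
tcp_pos: [0.5027, -0.1773, 0.0189]
eef_rot: [180.0, -0.0, 15.1]
contact_force: [-0.3, 0.4, 0.8]
gripper_width: 0.0439
gripper_force: 0.0
```

Emit:
{"op": "drive_tool", "data": {
  "increments": [
    [[-1, 0, 0, 0, 0], [-1, 0, 0, 0, 0], [-1, 0, 0, 0, 0], [-1, 0, 0, 0, 0]]
  ],
  "squeeze": 30
}}

```text
time_s: 30.1
tcp_pos: [0.502, -0.1774, 0.0185]
eef_rot: [180.0, -0.1, 15.1]
contact_force: [-0.8, 0.6, 5.8]
gripper_width: 0.0198
gripper_force: 29.9
```

Emit:
{"op": "drive_tool", "data": {
  "increments": [
    [[-1, 0, 0, -0.4, 0], [-1, 0, 0, -0.9, 0], [-1, 0, 0, -0.9, 0]]
  ]
}}

```text
time_s: 30.48
tcp_pos: [0.5046, -0.1776, 0.1307]
eef_rot: [179.8, -0.5, 15.1]
contact_force: [0.3, -0.0, -0.1]
gripper_width: 0.0203
gripper_force: 29.9
```

Emit:
{"op": "drive_tool", "data": {
  "increments": [
    [[-1, 0, 0, -0.5, 0], [-1, 0, 0, -1, 0], [-1, 0, 0, -1, 0]]
  ]
}}

```text
time_s: 30.85
tcp_pos: [0.5038, -0.1777, 0.2505]
eef_rot: [179.8, -0.5, 15.1]
contact_force: [0.2, 0.6, -1.7]
gripper_width: 0.0197
gripper_force: 29.9
```

Run:
```python
from h import *
go(.634,.094,.165,15)
```

```text
move [ 1.631 -1.906  0.72 ] turn 0.0002 | at [ 0.5038 -0.1777  0.2505] 15.1
```

Emit:
{"op": "drive_tool", "data": {
  "increments": [
    [[-1, 0.41, -0.48, 0, 0], [-1, 0.825, -0.953, 0, 0], [-1, 0.825, -0.953, 0, 0]]
  ]
}}

```text
time_s: 31.22
tcp_pos: [0.5678, -0.0387, 0.2442]
eef_rot: [-180.0, 0.1, 15.1]
contact_force: [-0.9, 0.2, -0.5]
gripper_width: 0.0198
gripper_force: 29.9
```

Emit:
{"op": "drive_tool", "data": {
  "increments": [
    [[-1, 0.41, -0.48, 0, 0], [-1, 0.825, -0.953, 0, 0], [-1, 0.825, -0.953, 0, 0], [-1, 0.825, -0.953, 0, 0]]
  ]
}}

```text
time_s: 31.72
tcp_pos: [0.6332, 0.0964, 0.2437]
eef_rot: [180.0, 0.2, 15.2]
contact_force: [0.3, 0.3, 0.1]
gripper_width: 0.0197
gripper_force: 29.9
```

Emit:
{"op": "drive_tool", "data": {
  "increments": [
    [[-1, 0, 0, 0.35, 0], [-1, 0, 0, 0.67, 0], [-1, 0, 0, 0.67, 0], [-0.1, 0, 0, 0.67, 0], [-0.1, 0, 0, 0.67, 0]]
  ]
}}

```text
time_s: 32.35
tcp_pos: [0.6344, 0.095, 0.1675]
eef_rot: [-180.0, -0.2, 15.0]
contact_force: [0.1, 0.5, 0.2]
gripper_width: 0.0344
gripper_force: 0.0
```

Emit:
{"op": "drive_tool", "data": {
  "increments": [
    [[-0.1, 0, 0, 0, 0], [-0.1, 0, 0, -0.4, 0], [-0.1, 0, 0, -0.8, 0], [-0.1, 0, 0, -0.8, 0]]
  ]
}}

```text
time_s: 32.85
tcp_pos: [0.6356, 0.0955, 0.267]
eef_rot: [-180.0, -0.5, 15.1]
contact_force: [-0.2, -0.4, -0.6]
gripper_width: 0.0392
gripper_force: 0.0
```

Run:
```python
from h import *
a=capture("top");b=capture("scene")
cv2.imwrite("pics/p1.png",np.vstack([crop(a,200,130,480,310,2)[:,:560],crop(b,180,140,460,300,2)[:240]])[:,:,::-1])
S_=stubs(a)
for o in S_:print(o)
go(.4759,-.2503,.27,-10.7)
```

```text
([0.4985, -0.4504], np.float64(168.4), 87, [461.7, 231.9], [19.0, 38.0])
([0.4891, -0.3835], np.float64(168.3), 88, [438.8, 235.8], [19.0, 38.0])
([0.4763, -0.2503], np.float64(169.3), 90, [393.2, 241.5], [20.0, 38.0])
([0.4721, -0.3157], np.float64(164.0), 89, [415.8, 242.3], [20.0, 37.0])
move [-2.016  2.439 -0.069] turn 0.0715 | at [0.6334 0.0952 0.2624] 15.1
```

View pics/p1.png

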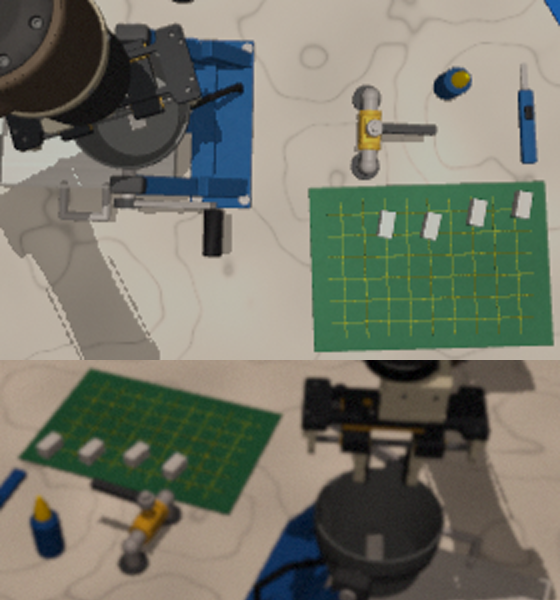

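The first stub is in the pot (scene crop 375,545) and four are left on the mat, undisturbed. Second stub:

Emit:
{"op": "drive_tool", "data": {
  "increments": [
    [[0, -0.336, 0.407, 0, 0], [0, -0.672, 0.813, 0, 0], [0, -0.672, 0.813, 0, 0]]
  ]
}}

```text
time_s: 33.33
tcp_pos: [0.5786, -0.0231, 0.2608]
eef_rot: [-180.0, 0.1, 14.9]
contact_force: [1.0, 0.3, 0.3]
gripper_width: 0.0435
gripper_force: 0.0
```

Emit:
{"op": "drive_tool", "data": {
  "increments": [
    [[0, -0.336, 0.407, 0, 0], [0, -0.672, 0.813, 0, 0], [0, -0.672, 0.813, 0, 0]]
  ]
}}

```text
time_s: 33.7
tcp_pos: [0.5264, -0.1378, 0.2607]
eef_rot: [-180.0, 0.1, 14.9]
contact_force: [0.2, 0.4, 0.4]
gripper_width: 0.0441
gripper_force: 0.0
```

Emit:
{"op": "drive_tool", "data": {
  "increments": [
    [[0, -0.336, 0.407, 0, 0.025], [0, -0.672, 0.813, 0, 0.05], [0, -0.672, 0.813, 0, 0.0715], [0, -0.672, 0.813, 0, 0.0715]]
  ]
}}

```text
time_s: 34.2
tcp_pos: [0.4758, -0.2505, 0.2606]
eef_rot: [-180.0, 0.1, -10.7]
contact_force: [0.8, -0.2, -0.5]
gripper_width: 0.0438
gripper_force: 0.0
```

Emit:
{"op": "drive_tool", "data": {
  "increments": [
    [[0, 0, 0, 0.4, 0], [0, 0, 0, 0.8, 0], [0, 0, 0, 0.8, 0], [0, 0, 0, 0.8, 0]]
  ]
}}

```text
time_s: 34.7
tcp_pos: [0.4772, -0.2502, 0.1668]
eef_rot: [180.0, -0.1, -10.5]
contact_force: [0.2, -0.6, 0.8]
gripper_width: 0.0439
gripper_force: 0.0
```

Run:
```python
from h import *
go(.4763,-.2503,.017,-10.7)
```

```text
move [-9.000e-03  1.000e-03  1.248e+00] turn 0.0005 | at [ 0.4772 -0.2502  0.1668] -10.5
```

Emit:
{"op": "drive_tool", "data": {
  "increments": [
    [[0, 0, 0, 0.4, 0], [0, 0, 0, 0.8, 0], [0, 0, 0, 0.8, 0]]
  ]
}}

```text
time_s: 35.08
tcp_pos: [0.475, -0.2501, 0.0685]
eef_rot: [180.0, 0.2, -10.6]
contact_force: [-0.2, -0.2, 0.9]
gripper_width: 0.0439
gripper_force: 0.0
```

Emit:
{"op": "drive_tool", "data": {
  "increments": [
    [[0, 0, 0, 0.3, 0], [0, 0, 0, 0.44, 0], [0, 0, 0, 0.44, 0], [-1, 0, 0, 0.44, 0], [-1, 0, 0, 0.44, 0]]
  ]
}}

```text
time_s: 35.7
tcp_pos: [0.477, -0.2507, 0.0183]
eef_rot: [-180.0, -0.2, -10.7]
contact_force: [0.6, -0.3, 0.5]
gripper_width: 0.0292
gripper_force: 0.0
```

Emit:
{"op": "drive_tool", "data": {
  "increments": [
    [[-1, 0, 0, 0, 0], [-1, 0, 0, 0, 0], [-1, 0, 0, -0.4, 0], [-1, 0, 0, -0.8, 0], [-1, 0, 0, -1, 0]]
  ]
}}

```text
time_s: 36.33
tcp_pos: [0.4767, -0.2507, 0.1394]
eef_rot: [180.0, -0.2, -10.7]
contact_force: [-0.6, -0.3, -1.2]
gripper_width: 0.02
gripper_force: 30.0
```

Emit:
{"op": "drive_tool", "data": {
  "increments": [
    [[-1, 0, 0, -0.5, 0], [-1, 0, 0, -1, 0], [-1, 0, 0, -1, 0]]
  ]
}}

```text
time_s: 36.7
tcp_pos: [0.478, -0.2513, 0.2622]
eef_rot: [180.0, -0.5, -10.7]
contact_force: [0.2, 0.5, -1.8]
gripper_width: 0.0199
gripper_force: 30.0
```

Emit:
{"op": "drive_tool", "data": {
  "increments": [
    [[-1, 0.09, -0.4, 0, 0], [-1, 0.187, -0.786, 0, 0], [-1, 0.187, -0.786, 0, 0]]
  ]
}}

```text
time_s: 37.08
tcp_pos: [0.5158, -0.1597, 0.2558]
eef_rot: [-180.0, 0.1, -10.5]
contact_force: [0.2, -1.3, -1.1]
gripper_width: 0.0196
gripper_force: 30.0
```

Emit:
{"op": "drive_tool", "data": {
  "increments": [
    [[-1, 0.09, -0.4, 0, 0], [-1, 0.187, -0.786, 0, 0], [-1, 0.187, -0.786, 0, 0]]
  ]
}}

```text
time_s: 37.45
tcp_pos: [0.5553, -0.0717, 0.2556]
eef_rot: [180.0, 0.1, -10.5]
contact_force: [-1.1, -0.2, -0.6]
gripper_width: 0.0199
gripper_force: 30.0
```

Emit:
{"op": "drive_tool", "data": {
  "increments": [
    [[-1, 0.09, -0.4, 0, 0], [-1, 0.187, -0.786, 0, 0], [-1, 0.187, -0.786, 0, 0]]
  ]
}}

```text
time_s: 37.83
tcp_pos: [0.5948, 0.0164, 0.2554]
eef_rot: [180.0, 0.1, -10.6]
contact_force: [-0.5, 0.3, 0.1]
gripper_width: 0.0197
gripper_force: 30.0
```

Emit:
{"op": "drive_tool", "data": {
  "increments": [
    [[-1, 0.09, -0.4, 0, 0], [-1, 0.187, -0.786, 0, 0], [-1, 0.187, -0.786, 0, 0], [-1, 0.187, -0.786, 0, 0]]
  ]
}}

```text
time_s: 38.33
tcp_pos: [0.6334, 0.1024, 0.2559]
eef_rot: [179.9, 0.1, -10.7]
contact_force: [-0.2, 0.3, -1.9]
gripper_width: 0.0199
gripper_force: 30.0
```

Emit:
{"op": "drive_tool", "data": {
  "increments": [
    [[-1, 0, 0, 0.35, 0], [-1, 0, 0, 0.7, 0], [-1, 0, 0, 0.7, 0], [-0.1, 0, 0, 0.7, 0], [-0.1, 0, 0, 0.7, 0]]
  ]
}}

```text
time_s: 38.95
tcp_pos: [0.6351, 0.1036, 0.175]
eef_rot: [-179.9, -0.2, -10.7]
contact_force: [-0.3, -0.6, 0.2]
gripper_width: 0.0346
gripper_force: 0.0
```

Emit:
{"op": "drive_tool", "data": {
  "increments": [
    [[-0.1, 0, 0, 0, 0], [-0.1, 0, 0, -0.4, 0], [-0.1, 0, 0, -0.8, 0], [-0.1, 0, 0, -0.8, 0], [-0.1, 0, 0, -0.8, 0]]
  ]
}}

```text
time_s: 39.58
tcp_pos: [0.6337, 0.1037, 0.2689]
eef_rot: [-180.0, -0.0, -10.7]
contact_force: [0.1, 0.7, -0.2]
gripper_width: 0.0392
gripper_force: 0.0
```

Run:
```python
from h import *
a=capture("top")
S_=sorted(stubs(a),key=lambda o:-o[0][1])
for o in S_:print(o)
go(*S_[0][0],.265,S_[0][1])
```

```text
([0.4721, -0.3157], np.float64(164.0), 89, [415.8, 242.3], [20.0, 37.0])
([0.4891, -0.3835], np.float64(168.3), 88, [438.8, 235.8], [19.0, 38.0])
([0.4985, -0.4504], np.float64(168.4), 87, [461.7, 231.9], [19.0, 38.0])
move [-0.673  3.683  0.026] turn 0.0148 | at [0.6334 0.1036 0.268 ] -10.7
```

Emit:
{"op": "drive_tool", "data": {
  "increments": [
    [[0, -0.08, 0.46, 0, 0], [0, -0.168, 0.921, 0, 0], [0, -0.168, 0.921, 0, 0]]
  ]
}}

```text
time_s: 40.0
tcp_pos: [0.5918, -0.0041, 0.2679]
eef_rot: [180.0, 0.1, -10.9]
contact_force: [0.6, 1.0, 0.4]
gripper_width: 0.044
gripper_force: 0.0
```

Emit:
{"op": "drive_tool", "data": {
  "increments": [
    [[0, -0.08, 0.46, 0, 0], [0, -0.168, 0.921, 0, 0], [0, -0.168, 0.921, 0, 0]]
  ]
}}

```text
time_s: 40.38
tcp_pos: [0.5519, -0.1084, 0.2679]
eef_rot: [180.0, 0.1, -10.9]
contact_force: [-0.4, -0.2, -0.4]
gripper_width: 0.0438
gripper_force: 0.0
```

Emit:
{"op": "drive_tool", "data": {
  "increments": [
    [[0, -0.08, 0.46, 0, 0], [0, -0.168, 0.921, 0, 0], [0, -0.168, 0.921, 0, 0]]
  ]
}}

```text
time_s: 40.75
tcp_pos: [0.512, -0.2128, 0.2677]
eef_rot: [180.0, 0.1, -10.9]
contact_force: [1.4, 0.8, -0.7]
gripper_width: 0.0438
gripper_force: 0.0
```

Emit:
{"op": "drive_tool", "data": {
  "increments": [
    [[0, -0.08, 0.46, 0, 0.0148], [0, -0.168, 0.921, 0, 0.0148], [0, -0.168, 0.921, 0, 0.0148]]
  ]
}}

```text
time_s: 41.12
tcp_pos: [0.4722, -0.3174, 0.2675]
eef_rot: [180.0, 0.1, -16.2]
contact_force: [0.7, 1.4, -0.0]
gripper_width: 0.0436
gripper_force: 0.0
```

Emit:
{"op": "drive_tool", "data": {
  "increments": [
    [[0, 0, 0, 0.45, 0], [0, 0, 0, 0.9, 0], [0, 0, 0, 0.9, 0]]
  ]
}}

```text
time_s: 41.5
tcp_pos: [0.4708, -0.3137, 0.1565]
eef_rot: [-180.0, 0.5, -16.0]
contact_force: [-0.3, -0.6, 1.0]
gripper_width: 0.0439
gripper_force: 0.0
```

Emit:
{"op": "drive_tool", "data": {
  "increments": [
    [[0, 0, 0, 0.45, 0], [0, 0, 0, 0.9, 0], [0, 0, 0, 0.9, 0]]
  ]
}}

```text
time_s: 41.88
tcp_pos: [0.472, -0.3148, 0.0511]
eef_rot: [180.0, 0.3, -16.0]
contact_force: [0.5, -0.1, 0.7]
gripper_width: 0.0441
gripper_force: 0.0
```

Emit:
{"op": "drive_tool", "data": {
  "increments": [
    [[0, 0, 0, 0.15, 0], [0, 0, 0, 0.28, 0], [0, 0, 0, 0.28, 0]]
  ]
}}

```text
time_s: 42.25
tcp_pos: [0.4733, -0.3158, 0.0198]
eef_rot: [180.0, -0.0, -16.0]
contact_force: [0.8, -0.7, 0.9]
gripper_width: 0.0438
gripper_force: 0.0
```

Run:
```python
from h import *
go(.4721,-.3157,.017,-16)
```

```text
move [-0.01   0.002  0.023] turn 0.0 | at [ 0.4733 -0.3158  0.0198] -16.0
```

Emit:
{"op": "drive_tool", "data": {
  "increments": [
    [[-1, 0, 0, 0.01, 0], [-1, 0, 0, 0.01, 0], [-1, 0, 0, 0.01, 0], [-1, 0, 0, 0.01, 0]]
  ]
}}

```text
time_s: 42.75
tcp_pos: [0.473, -0.316, 0.0183]
eef_rot: [180.0, -0.0, -16.0]
contact_force: [-1.3, 1.0, 3.5]
gripper_width: 0.02
gripper_force: 30.0
```

Emit:
{"op": "drive_tool", "data": {
  "increments": [
    [[-1, 0, 0, -0.5, 0], [-1, 0, 0, -1, 0], [-1, 0, 0, -1, 0]]
  ]
}}

```text
time_s: 43.12
tcp_pos: [0.4756, -0.317, 0.143]
eef_rot: [180.0, -0.5, -16.0]
contact_force: [0.1, -0.2, -1.5]
gripper_width: 0.0199
gripper_force: 30.0
```

Emit:
{"op": "drive_tool", "data": {
  "increments": [
    [[-1, 0, 0, -0.5, 0], [-1, 0, 0, -1, 0], [-1, 0, 0, -1, 0]]
  ]
}}

```text
time_s: 43.5
tcp_pos: [0.4747, -0.3168, 0.2626]
eef_rot: [180.0, -0.5, -16.0]
contact_force: [0.8, -0.8, -0.6]
gripper_width: 0.0196
gripper_force: 30.0
```

Emit:
{"op": "drive_tool", "data": {
  "increments": [
    [[-1, 0.05, -0.45, 0, 0], [-1, 0.094, -0.897, 0, 0], [-1, 0.094, -0.897, 0, 0]]
  ]
}}

```text
time_s: 43.88
tcp_pos: [0.5137, -0.2127, 0.2564]
eef_rot: [-180.0, 0.1, -15.8]
contact_force: [-0.7, -0.3, -0.1]
gripper_width: 0.0199
gripper_force: 30.0
```

Emit:
{"op": "drive_tool", "data": {
  "increments": [
    [[-1, 0.05, -0.45, 0, 0], [-1, 0.094, -0.897, 0, 0], [-1, 0.094, -0.897, 0, 0]]
  ]
}}

```text
time_s: 44.25
tcp_pos: [0.5542, -0.1129, 0.2563]
eef_rot: [180.0, 0.1, -15.8]
contact_force: [-0.3, 0.4, -0.2]
gripper_width: 0.0197
gripper_force: 30.0
```

Emit:
{"op": "drive_tool", "data": {
  "increments": [
    [[-1, 0.05, -0.45, 0, 0], [-1, 0.094, -0.897, 0, 0], [-1, 0.094, -0.897, 0, 0]]
  ]
}}

```text
time_s: 44.62
tcp_pos: [0.5948, -0.0131, 0.2562]
eef_rot: [180.0, 0.1, -15.9]
contact_force: [-0.6, -0.2, -1.7]
gripper_width: 0.0196
gripper_force: 30.0
```

Emit:
{"op": "drive_tool", "data": {
  "increments": [
    [[-1, 0.05, -0.45, 0, 0], [-1, 0.094, -0.897, 0, 0], [-1, 0.094, -0.897, 0, 0], [-1, 0.094, -0.897, 0, 0]]
  ]
}}

```text
time_s: 45.12
tcp_pos: [0.6343, 0.0843, 0.2568]
eef_rot: [179.9, 0.1, -16.0]
contact_force: [0.5, -0.1, -0.8]
gripper_width: 0.0198
gripper_force: 30.0
```

Emit:
{"op": "drive_tool", "data": {
  "increments": [
    [[-1, 0, 0, 0.35, 0], [-1, 0, 0, 0.65, 0], [-1, 0, 0, 0.65, 0], [-0.1, 0, 0, 0.65, 0], [-0.1, 0, 0, 0.65, 0]]
  ]
}}

```text
time_s: 45.75
tcp_pos: [0.6359, 0.0854, 0.1819]
eef_rot: [-179.9, -0.2, -16.0]
contact_force: [-1.0, -0.5, 0.4]
gripper_width: 0.0342
gripper_force: 0.0
```

Emit:
{"op": "drive_tool", "data": {
  "increments": [
    [[-0.1, 0, 0, 0, 0], [-0.1, 0, 0, -0.4, 0], [-0.1, 0, 0, -0.75, 0], [-0.1, 0, 0, -0.75, 0], [-0.1, 0, 0, -0.75, 0]]
  ]
}}

```text
time_s: 46.38
tcp_pos: [0.6346, 0.0857, 0.2699]
eef_rot: [-180.0, -0.0, -16.0]
contact_force: [-0.1, 0.4, -0.9]
gripper_width: 0.0395
gripper_force: 0.0
```

Run:
```python
from h import *
a=capture("top")
S_=sorted(stubs(a),key=lambda o:-o[0][1])
for o in S_:print(o)
go(*S_[0][0],.265,S_[0][1])
```

```text
([0.4892, -0.3837], np.float64(167.4), 89, [438.9, 235.8], [20.0, 38.0])
([0.4985, -0.4505], np.float64(168.5), 88, [461.7, 231.9], [20.0, 37.0])
move [-0.084  4.092  0.035] turn -0.0095 | at [0.6343 0.0856 0.2691] -16.0
```

Emit:
{"op": "drive_tool", "data": {
  "increments": [
    [[0, -0.008, 0.41, 0, 0], [0, -0.017, 0.818, 0, 0], [0, -0.017, 0.818, 0, 0]]
  ]
}}

```text
time_s: 46.8
tcp_pos: [0.6044, -0.0108, 0.2689]
eef_rot: [179.9, 0.1, -16.2]
contact_force: [0.0, 0.6, -0.2]
gripper_width: 0.0434
gripper_force: 0.0
```

Emit:
{"op": "drive_tool", "data": {
  "increments": [
    [[0, -0.008, 0.41, 0, 0], [0, -0.017, 0.818, 0, 0], [0, -0.017, 0.818, 0, 0]]
  ]
}}

```text
time_s: 47.18
tcp_pos: [0.5756, -0.104, 0.2689]
eef_rot: [180.0, 0.1, -16.2]
contact_force: [0.3, 0.7, -0.2]
gripper_width: 0.0438
gripper_force: 0.0
```

Emit:
{"op": "drive_tool", "data": {
  "increments": [
    [[0, -0.008, 0.41, 0, 0], [0, -0.017, 0.818, 0, 0], [0, -0.017, 0.818, 0, 0]]
  ]
}}

```text
time_s: 47.55
tcp_pos: [0.5471, -0.1973, 0.2689]
eef_rot: [180.0, 0.1, -16.2]
contact_force: [0.8, 0.8, -0.4]
gripper_width: 0.0439
gripper_force: 0.0
```

Emit:
{"op": "drive_tool", "data": {
  "increments": [
    [[0, -0.008, 0.41, 0, 0], [0, -0.017, 0.818, 0, 0], [0, -0.017, 0.818, 0, 0]]
  ]
}}

```text
time_s: 47.92
tcp_pos: [0.5184, -0.2907, 0.2688]
eef_rot: [180.0, 0.1, -16.1]
contact_force: [0.4, 0.2, 0.4]
gripper_width: 0.0435
gripper_force: 0.0
```

Emit:
{"op": "drive_tool", "data": {
  "increments": [
    [[0, -0.008, 0.41, 0, 0], [0, -0.017, 0.818, 0, -0.0095], [0, -0.017, 0.818, 0, -0.0095]]
  ]
}}

```text
time_s: 48.3
tcp_pos: [0.4897, -0.3843, 0.2686]
eef_rot: [-180.0, 0.1, -12.7]
contact_force: [0.9, 0.1, -0.3]
gripper_width: 0.0438
gripper_force: 0.0
```

Emit:
{"op": "drive_tool", "data": {
  "increments": [
    [[0, 0, 0, 0.45, 0], [0, 0, 0, 0.9, 0], [0, 0, 0, 0.9, 0]]
  ]
}}

```text
time_s: 48.68
tcp_pos: [0.4881, -0.3806, 0.1575]
eef_rot: [-179.9, 0.5, -12.6]
contact_force: [-0.2, 0.1, 0.4]
gripper_width: 0.0438
gripper_force: 0.0
```

Emit:
{"op": "drive_tool", "data": {
  "increments": [
    [[0, 0, 0, 0.45, 0], [0, 0, 0, 0.9, 0], [0, 0, 0, 0.9, 0]]
  ]
}}

```text
time_s: 49.05
tcp_pos: [0.489, -0.382, 0.0522]
eef_rot: [-180.0, 0.3, -12.5]
contact_force: [-0.0, -0.2, 0.2]
gripper_width: 0.0436
gripper_force: 0.0
```

Emit:
{"op": "drive_tool", "data": {
  "increments": [
    [[0, 0, 0, 0.15, 0], [0, 0, 0, 0.28, 0], [0, 0, 0, 0.28, 0]]
  ]
}}

```text
time_s: 49.42
tcp_pos: [0.4895, -0.3832, 0.0199]
eef_rot: [-180.0, 0.0, -12.6]
contact_force: [-0.9, 0.0, 0.4]
gripper_width: 0.0437
gripper_force: 0.0
```

Emit:
{"op": "drive_tool", "data": {
  "increments": [
    [[-1, 0, 0, 0.01, 0], [-1, 0, 0, 0.01, 0], [-1, 0, 0, 0.01, 0], [-1, 0, 0, 0.01, 0]]
  ]
}}

```text
time_s: 49.92
tcp_pos: [0.4899, -0.3836, 0.0194]
eef_rot: [180.0, -0.0, -12.6]
contact_force: [-0.5, 0.9, 2.3]
gripper_width: 0.02
gripper_force: 30.0
```

Emit:
{"op": "drive_tool", "data": {
  "increments": [
    [[-1, 0, 0, -0.5, 0], [-1, 0, 0, -1, 0], [-1, 0, 0, -1, 0]]
  ]
}}

```text
time_s: 50.3
tcp_pos: [0.4925, -0.3849, 0.1448]
eef_rot: [179.9, -0.5, -12.5]
contact_force: [-0.7, 0.2, -1.6]
gripper_width: 0.0199
gripper_force: 30.0
```

Emit:
{"op": "drive_tool", "data": {
  "increments": [
    [[-1, 0, 0, -0.5, 0], [-1, 0, 0, -1, 0], [-1, 0, 0, -1, 0]]
  ]
}}

```text
time_s: 50.68
tcp_pos: [0.4916, -0.3846, 0.2642]
eef_rot: [179.9, -0.5, -12.6]
contact_force: [0.7, -0.7, -0.5]
gripper_width: 0.0199
gripper_force: 30.0
```

Emit:
{"op": "drive_tool", "data": {
  "increments": [
    [[-1, 0.03, -0.42, 0, 0], [-1, 0.06, -0.836, 0, 0], [-1, 0.06, -0.836, 0, 0]]
  ]
}}

```text
time_s: 51.05
tcp_pos: [0.5189, -0.2843, 0.2579]
eef_rot: [-180.0, 0.1, -12.4]
contact_force: [0.6, 0.3, -0.6]
gripper_width: 0.0198
gripper_force: 30.0
```

Emit:
{"op": "drive_tool", "data": {
  "increments": [
    [[-1, 0.03, -0.42, 0, 0], [-1, 0.06, -0.836, 0, 0], [-1, 0.06, -0.836, 0, 0]]
  ]
}}

```text
time_s: 51.42
tcp_pos: [0.5479, -0.1885, 0.2579]
eef_rot: [-180.0, 0.1, -12.4]
contact_force: [0.3, -0.3, -0.8]
gripper_width: 0.0197
gripper_force: 30.0
```

Emit:
{"op": "drive_tool", "data": {
  "increments": [
    [[-1, 0.03, -0.42, 0, 0], [-1, 0.06, -0.836, 0, 0], [-1, 0.06, -0.836, 0, 0]]
  ]
}}

```text
time_s: 51.8
tcp_pos: [0.5768, -0.0927, 0.2579]
eef_rot: [180.0, 0.1, -12.5]
contact_force: [-0.5, -1.0, -0.6]
gripper_width: 0.0197
gripper_force: 30.0
```

Emit:
{"op": "drive_tool", "data": {
  "increments": [
    [[-1, 0.03, -0.42, 0, 0], [-1, 0.06, -0.836, 0, 0], [-1, 0.06, -0.836, 0, 0]]
  ]
}}

```text
time_s: 52.18
tcp_pos: [0.6057, 0.0032, 0.2577]
eef_rot: [180.0, 0.1, -12.5]
contact_force: [-0.4, -0.6, -1.0]
gripper_width: 0.0196
gripper_force: 30.0
```

Emit:
{"op": "drive_tool", "data": {
  "increments": [
    [[-1, 0.03, -0.42, 0, 0], [-1, 0.06, -0.836, 0, 0], [-1, 0.06, -0.836, 0, 0], [-1, 0.06, -0.836, 0, 0]]
  ]
}}

```text
time_s: 52.68
tcp_pos: [0.6339, 0.0969, 0.2582]
eef_rot: [179.9, 0.1, -12.6]
contact_force: [-0.1, 0.2, 0.0]
gripper_width: 0.0194
gripper_force: 30.0
```

Run:
```python
from h import *
go(.634,.098,.182,-12.6)
a=capture("top")
S_=sorted(stubs(a),key=lambda o:-o[0][1])
for o in S_:print(o)
```

```text
move [-0.    -0.01   0.635] turn -0.0001 | at [0.6339 0.0969 0.2582] -12.6
([0.4985, -0.4504], np.float64(168.4), 87, [461.7, 231.9], [19.0, 38.0])
```

Emit:
{"op": "drive_tool", "data": {
  "increments": [
    [[-1, 0, 0, 0.35, 0], [-1, 0, 0, 0.63, 0], [-1, 0, 0, 0.63, 0], [-0.1, 0, 0, 0.63, 0], [-0.1, 0, 0, 0.63, 0]]
  ]
}}

```text
time_s: 53.35
tcp_pos: [0.6352, 0.0982, 0.1854]
eef_rot: [-179.9, -0.2, -12.6]
contact_force: [-0.2, -0.8, 0.4]
gripper_width: 0.034
gripper_force: 0.0
```

Emit:
{"op": "drive_tool", "data": {
  "increments": [
    [[-0.1, 0, 0, 0, 0], [-0.1, 0, 0, -0.4, 0], [-0.1, 0, 0, -0.73, 0], [-0.1, 0, 0, -0.73, 0], [-0.1, 0, 0, -0.73, 0]]
  ]
}}

```text
time_s: 53.98
tcp_pos: [0.6339, 0.0984, 0.2711]
eef_rot: [-180.0, -0.0, -12.6]
contact_force: [-0.0, -0.1, -0.5]
gripper_width: 0.0395
gripper_force: 0.0
```

Emit:
{"op": "drive_tool", "data": {
  "increments": [
    [[0, -0.01, 0.47, 0, 0], [0, -0.021, 0.94, 0, 0], [0, -0.021, 0.94, 0, 0]]
  ]
}}

```text
time_s: 54.35
tcp_pos: [0.6056, -0.0143, 0.2701]
eef_rot: [179.9, 0.1, -12.8]
contact_force: [-0.7, 0.8, -0.6]
gripper_width: 0.0438
gripper_force: 0.0
```

Emit:
{"op": "drive_tool", "data": {
  "increments": [
    [[0, -0.01, 0.47, 0, 0], [0, -0.021, 0.94, 0, 0], [0, -0.021, 0.94, 0, 0]]
  ]
}}

```text
time_s: 54.72
tcp_pos: [0.5789, -0.1232, 0.27]
eef_rot: [180.0, 0.1, -12.8]
contact_force: [0.4, 0.5, 0.8]
gripper_width: 0.0438
gripper_force: 0.0
```

Run:
```python
from h import *
a=capture("top")
S_=stubs(a)
for o in S_:print(o)
go(*S_[0][0],.265,S_[0][1])
cv2.imwrite("pics/p4.png",crop(a,200,120,480,300,2.5)[:,:,::-1])
```

```text
([0.4985, -0.4505], np.float64(168.5), 88, [461.7, 231.9], [20.0, 37.0])
move [-0.054  2.82   0.043] turn -0.0034 | at [ 0.5795 -0.1218  0.2701] -12.7
```

View pics/p4.png

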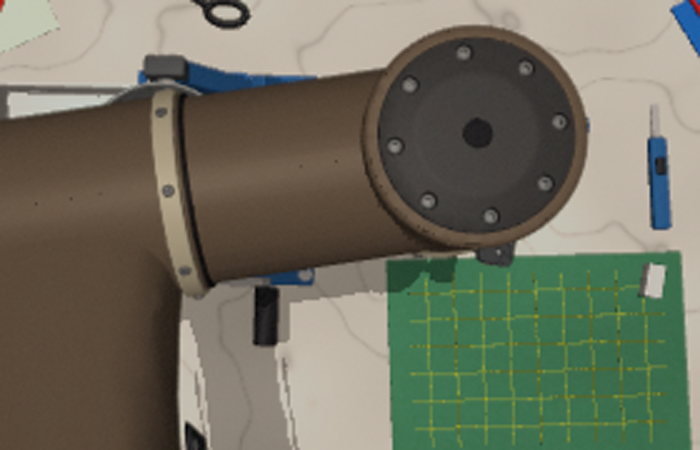

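The last stub is still at (652,280) in the crop, unmoved.

Emit:
{"op": "drive_tool", "data": {
  "increments": [
    [[0, -0.009, 0.47, 0, 0], [0, -0.018, 0.94, 0, 0], [0, -0.018, 0.94, 0, 0]]
  ]
}}

```text
time_s: 55.15
tcp_pos: [0.5528, -0.232, 0.27]
eef_rot: [180.0, 0.1, -12.7]
contact_force: [0.7, -0.4, -0.4]
gripper_width: 0.0436
gripper_force: 0.0
```

Emit:
{"op": "drive_tool", "data": {
  "increments": [
    [[0, -0.009, 0.47, 0, 0], [0, -0.018, 0.94, 0, 0], [0, -0.018, 0.94, 0, 0]]
  ]
}}

```text
time_s: 55.52
tcp_pos: [0.5264, -0.3414, 0.2698]
eef_rot: [-180.0, 0.1, -12.7]
contact_force: [0.2, 0.5, -0.3]
gripper_width: 0.0441
gripper_force: 0.0
```

Emit:
{"op": "drive_tool", "data": {
  "increments": [
    [[0, -0.009, 0.47, 0, 0], [0, -0.018, 0.94, 0, -0.0034], [0, -0.018, 0.94, 0, -0.0034]]
  ]
}}

```text
time_s: 55.9
tcp_pos: [0.5, -0.4508, 0.2694]
eef_rot: [-180.0, 0.1, -11.5]
contact_force: [0.2, 1.0, -0.7]
gripper_width: 0.0439
gripper_force: 0.0
```

Emit:
{"op": "drive_tool", "data": {
  "increments": [
    [[0, 0, 0, 0.45, 0], [0, 0, 0, 0.9, 0], [0, 0, 0, 0.9, 0]]
  ]
}}

```text
time_s: 56.28
tcp_pos: [0.4987, -0.4462, 0.1584]
eef_rot: [-179.8, 0.5, -11.3]
contact_force: [-0.1, 0.1, 0.5]
gripper_width: 0.0438
gripper_force: 0.0
```

Emit:
{"op": "drive_tool", "data": {
  "increments": [
    [[0, 0, 0, 0.45, 0], [0, 0, 0, 0.9, 0], [0, 0, 0, 0.9, 0]]
  ]
}}

```text
time_s: 56.65
tcp_pos: [0.4994, -0.4479, 0.0533]
eef_rot: [-179.9, 0.3, -11.3]
contact_force: [0.9, 0.5, 1.0]
gripper_width: 0.0436
gripper_force: 0.0
```

Emit:
{"op": "drive_tool", "data": {
  "increments": [
    [[0, 0, 0, 0.15, 0], [0, 0, 0, 0.3, 0], [0, 0, 0, 0.3, 0]]
  ]
}}

```text
time_s: 57.02
tcp_pos: [0.4995, -0.4493, 0.0182]
eef_rot: [-180.0, 0.1, -11.4]
contact_force: [-0.2, 0.4, -0.2]
gripper_width: 0.0441
gripper_force: 0.0
```

Emit:
{"op": "drive_tool", "data": {
  "increments": [
    [[-1, 0, 0, 0, 0], [-1, 0, 0, 0, 0], [-1, 0, 0, 0, 0], [-1, 0, 0, 0, 0]]
  ]
}}

```text
time_s: 57.52
tcp_pos: [0.5002, -0.4499, 0.0195]
eef_rot: [180.0, -0.0, -11.4]
contact_force: [-0.5, 0.1, 2.7]
gripper_width: 0.0198
gripper_force: 30.0
```

Emit:
{"op": "drive_tool", "data": {
  "increments": [
    [[-1, 0, 0, -0.5, 0], [-1, 0, 0, -1, 0], [-1, 0, 0, -1, 0]]
  ]
}}

```text
time_s: 57.9
tcp_pos: [0.5027, -0.4515, 0.1452]
eef_rot: [179.8, -0.5, -11.3]
contact_force: [0.6, 0.0, -1.0]
gripper_width: 0.0199
gripper_force: 30.0
```

Emit:
{"op": "drive_tool", "data": {
  "increments": [
    [[-1, 0, 0, -0.5, 0], [-1, 0, 0, -1, 0], [-1, 0, 0, -1, 0]]
  ]
}}

```text
time_s: 58.28
tcp_pos: [0.5018, -0.4511, 0.2648]
eef_rot: [179.8, -0.5, -11.3]
contact_force: [-0.4, 0.3, -1.8]
gripper_width: 0.0196
gripper_force: 30.0
```

Emit:
{"op": "drive_tool", "data": {
  "increments": [
    [[-1, 0.02, -0.46, 0, 0], [-1, 0.039, -0.931, 0, 0], [-1, 0.039, -0.931, 0, 0]]
  ]
}}

```text
time_s: 58.65
tcp_pos: [0.5271, -0.3378, 0.2582]
eef_rot: [-179.9, 0.0, -11.2]
contact_force: [0.8, -0.7, 0.1]
gripper_width: 0.0199
gripper_force: 30.0
```

Emit:
{"op": "drive_tool", "data": {
  "increments": [
    [[-1, 0.02, -0.46, 0, 0], [-1, 0.039, -0.931, 0, 0], [-1, 0.039, -0.931, 0, 0]]
  ]
}}

```text
time_s: 59.02
tcp_pos: [0.5537, -0.2298, 0.2582]
eef_rot: [-180.0, 0.0, -11.2]
contact_force: [-0.7, -0.8, 0.2]
gripper_width: 0.0197
gripper_force: 30.0
```

Emit:
{"op": "drive_tool", "data": {
  "increments": [
    [[-1, 0.02, -0.46, 0, 0], [-1, 0.039, -0.931, 0, 0], [-1, 0.039, -0.931, 0, 0]]
  ]
}}

```text
time_s: 59.4
tcp_pos: [0.5803, -0.1218, 0.258]
eef_rot: [-180.0, 0.0, -11.2]
contact_force: [0.1, -0.5, -1.5]
gripper_width: 0.0196
gripper_force: 30.0
```

Emit:
{"op": "drive_tool", "data": {
  "increments": [
    [[-1, 0.02, -0.46, 0, 0], [-1, 0.039, -0.931, 0, 0], [-1, 0.039, -0.931, 0, 0]]
  ]
}}

```text
time_s: 59.78
tcp_pos: [0.607, -0.0136, 0.2579]
eef_rot: [180.0, 0.1, -11.2]
contact_force: [-0.1, -0.5, -1.2]
gripper_width: 0.0194
gripper_force: 30.0
```

Emit:
{"op": "drive_tool", "data": {
  "increments": [
    [[-1, 0.02, -0.46, 0, 0], [-1, 0.039, -0.931, 0, 0], [-1, 0.039, -0.931, 0, 0], [-1, 0.039, -0.931, 0, 0]]
  ]
}}

```text
time_s: 60.28
tcp_pos: [0.6329, 0.092, 0.2582]
eef_rot: [179.9, 0.1, -11.4]
contact_force: [0.4, -0.2, -0.8]
gripper_width: 0.02
gripper_force: 30.0
```

Run:
```python
from h import *
go(.634,.092,.185,-11.4);print(r.get_state()['gripper_width'])
```

```text
move [ 0.009 -0.003  0.61 ] turn -0.0 | at [0.6329 0.092  0.2582] -11.4
0.019978656319626184
```

Emit:
{"op": "drive_tool", "data": {
  "increments": [
    [[-1, 0, 0, 0.3, 0], [-1, 0, 0, 0.6, 0], [-1, 0, 0, 0.6, 0], [-0.1, 0, 0, 0.6, 0], [-0.1, 0, 0, 0.6, 0]]
  ]
}}

```text
time_s: 60.9
tcp_pos: [0.634, 0.0931, 0.189]
eef_rot: [-179.9, -0.2, -11.4]
contact_force: [0.1, 0.2, -0.3]
gripper_width: 0.0342
gripper_force: 0.0
```

Emit:
{"op": "drive_tool", "data": {
  "increments": [
    [[-0.1, 0, 0, 0, 0], [-0.1, 0, 0, -0.4, 0], [-0.1, 0, 0, -0.75, 0], [-0.1, 0, 0, -0.75, 0], [-0.1, 0, 0, -0.75, 0]]
  ]
}}

```text
time_s: 61.52
tcp_pos: [0.6327, 0.0935, 0.277]
eef_rot: [-180.0, -0.0, -11.4]
contact_force: [-0.4, 0.4, 0.3]
gripper_width: 0.0392
gripper_force: 0.0
```

Emit:
{"op": "drive_tool", "data": {
  "increments": [
    [[-0.2, 0.05, 0.4, 0, 0], [-0.2, 0.099, 0.793, 0, 0], [-0.2, 0.099, 0.793, 0, 0]]
  ]
}}

```text
time_s: 61.9
tcp_pos: [0.6249, -0.005, 0.2758]
eef_rot: [179.9, 0.1, -11.5]
contact_force: [-0.2, 1.0, -0.0]
gripper_width: 0.0351
gripper_force: 0.0
```

Emit:
{"op": "drive_tool", "data": {
  "increments": [
    [[-0.2, 0.05, 0.4, 0, 0], [-0.2, 0.099, 0.793, 0, 0], [-0.2, 0.099, 0.793, 0, 0]]
  ]
}}

```text
time_s: 62.28
tcp_pos: [0.618, -0.1, 0.2757]
eef_rot: [180.0, 0.1, -11.5]
contact_force: [-0.4, 1.6, -0.1]
gripper_width: 0.035
gripper_force: 0.0
```

Emit:
{"op": "drive_tool", "data": {
  "increments": [
    [[-0.2, 0.05, 0.4, 0, 0], [-0.2, 0.099, 0.793, 0, 0], [-0.2, 0.099, 0.793, 0, 0]]
  ]
}}

```text
time_s: 62.65
tcp_pos: [0.6112, -0.1951, 0.2757]
eef_rot: [180.0, 0.1, -11.5]
contact_force: [0.2, 0.9, 0.2]
gripper_width: 0.0352
gripper_force: 0.0
```

Emit:
{"op": "drive_tool", "data": {
  "increments": [
    [[-0.2, 0.05, 0.4, 0, 0], [-0.2, 0.099, 0.793, 0, 0], [-0.2, 0.099, 0.793, 0, 0]]
  ]
}}

```text
time_s: 63.02
tcp_pos: [0.6043, -0.2904, 0.2756]
eef_rot: [180.0, 0.1, -11.5]
contact_force: [0.3, 1.1, -0.5]
gripper_width: 0.035
gripper_force: 0.0
```

Emit:
{"op": "drive_tool", "data": {
  "increments": [
    [[-0.2, 0, 0, 0, 0.029], [-0.2, 0, 0, 0, 0.058], [-0.2, 0, 0, 0, 0.087], [-0.2, 0, 0, 0, 0.115], [-0.2, 0, 0, 0, 0.115]]
  ]
}}

```text
time_s: 63.65
tcp_pos: [0.605, -0.2875, 0.2765]
eef_rot: [180.0, 0.0, -52.6]
contact_force: [0.4, 0.1, 0.5]
gripper_width: 0.0352
gripper_force: 0.0
```

Emit:
{"op": "drive_tool", "data": {
  "increments": [
    [[-0.2, 0, 0, 0, 0.029], [-0.2, 0, 0, 0, 0.058], [-0.2, 0, 0, 0, 0.087], [-0.2, 0, 0, 0, 0.116], [-0.2, 0, 0, 0, 0.116]]
  ]
}}

```text
time_s: 64.28
tcp_pos: [0.6048, -0.2883, 0.2767]
eef_rot: [180.0, 0.0, -94.2]
contact_force: [0.1, -0.1, -0.8]
gripper_width: 0.0354
gripper_force: 0.0
```

Run:
```python
from h import *
go(.6055,-.2904,.072,-94.6)
a=capture("top");b=capture("scene")
cv2.imwrite("pics/q1.png",np.vstack([crop(a,180,140,400,260,2.5),crop(b,220,160,440,280,2.5)])[:,:,::-1])
```

```text
move [ 0.018 -0.008  1.706] turn 0.0011 | at [ 0.6048 -0.2883  0.2767] -94.2
```

View pics/q1.png

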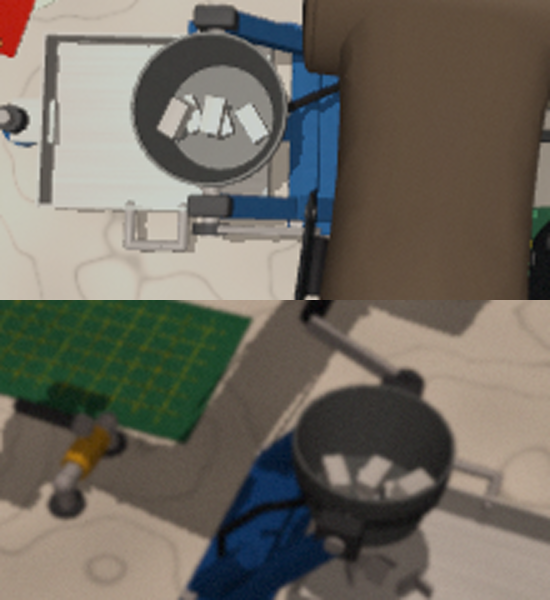

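All the stubs are in the pot (top crop 170–255,115) and the tray is home. Next I grip the valve handle.

Emit:
{"op": "drive_tool", "data": {
  "increments": [
    [[-0.2, 0.018, 0, 0.4, 0.001], [-0.2, 0.018, 0, 0.85, 0.001], [-0.2, 0.018, 0, 0.85, 0.001]]
  ]
}}

```text
time_s: 64.75
tcp_pos: [0.6017, -0.2903, 0.1706]
eef_rot: [179.5, 0.1, -94.7]
contact_force: [-0.2, -0.3, 0.8]
gripper_width: 0.0352
gripper_force: 0.0
```

Emit:
{"op": "drive_tool", "data": {
  "increments": [
    [[-0.2, 0, 0, 0.4, 0], [-0.2, 0, 0, 0.84, 0], [-0.2, 0, 0, 0.84, 0]]
  ]
}}

```text
time_s: 65.12
tcp_pos: [0.603, -0.291, 0.0726]
eef_rot: [179.7, 0.0, -94.8]
contact_force: [-0.0, 0.6, 1.8]
gripper_width: 0.035
gripper_force: 0.0
```

Emit:
{"op": "drive_tool", "data": {
  "increments": [
    [[-1, 0, 0, 0, 0], [-1, 0, 0, 0, 0], [-1, 0, 0, 0, 0], [-1, 0, 0, 0, 0], [-1, 0, 0, 0, 0]]
  ],
  "squeeze": 15
}}

```text
time_s: 65.75
tcp_pos: [0.6056, -0.2916, 0.0767]
eef_rot: [-179.8, -0.1, -94.8]
contact_force: [-0.8, 1.2, 7.6]
gripper_width: 0.0139
gripper_force: 15.0
```

Emit:
{"op": "drive_tool", "data": {
  "increments": [
    [[-1, -0.008, -0.09, 0, -0.0278], [-1, -0.031, -0.178, 0, -0.0556], [-1, -0.07, -0.26, 0, -0.0833], [-1, -0.122, -0.335, 0, -0.1111], [-1, -0.1525, -0.368, 0, -0.125]]
  ]
}}

```text
time_s: 66.38
tcp_pos: [0.6509, -0.2767, 0.0766]
eef_rot: [-179.9, -0.1, -49.6]
contact_force: [-2.3, 3.5, 9.0]
gripper_width: 0.014
gripper_force: 15.0
```

Emit:
{"op": "drive_tool", "data": {
  "increments": [
    [[-1, 0, 0, 0, 0], [-1, 0, 0, 0, 0]]
  ]
}}

```text
time_s: 66.62
tcp_pos: [0.6509, -0.2767, 0.0766]
eef_rot: [-179.9, -0.1, -49.8]
contact_force: [-1.5, 3.2, 8.5]
gripper_width: 0.0142
gripper_force: 15.0
```

Emit:
{"op": "drive_tool", "data": {
  "increments": [
    [[-0.2, 0, 0, 0, 0], [-0.2, 0, 0, 0, 0], [-0.2, 0, 0, 0, 0], [-0.2, 0, 0, -0.4, 0], [-0.2, 0, 0, -0.9, 0]]
  ]
}}

```text
time_s: 67.25
tcp_pos: [0.6489, -0.2767, 0.1814]
eef_rot: [179.8, 0.2, -49.9]
contact_force: [1.1, 0.3, 0.8]
gripper_width: 0.0352
gripper_force: 0.0
```

Emit:
{"op": "drive_tool", "data": {
  "increments": [
    [[-0.2, 0, 0, -0.4, 0], [-0.2, 0, 0, -0.8, 0], [-0.2, 0, 0, -0.8, 0]]
  ]
}}

```text
time_s: 67.62
tcp_pos: [0.6517, -0.2777, 0.2835]
eef_rot: [-179.7, -0.4, -49.9]
contact_force: [0.4, 0.2, -0.0]
gripper_width: 0.035
gripper_force: 0.0
```

Emit:
{"op": "drive_tool", "data": {
  "increments": [
    [[-0.2, 0.25, 0.35, 0, 0], [-0.2, 0.5, 0.7, 0, 0], [-0.2, 0.5, 0.7, 0, 0]]
  ]
}}

```text
time_s: 68.0
tcp_pos: [0.6226, -0.3799, 0.2765]
eef_rot: [179.9, 0.1, -50.1]
contact_force: [0.3, 0.4, 0.1]
gripper_width: 0.0349
gripper_force: 0.0
```

Emit:
{"op": "drive_tool", "data": {
  "increments": [
    [[-0.2, 0.25, 0.35, 0, 0], [-0.2, 0.5, 0.7, 0, 0], [-0.2, 0.5, 0.7, 0, 0], [-0.2, 0.5, 0.7, 0, 0]]
  ]
}}

```text
time_s: 68.5
tcp_pos: [0.5987, -0.4764, 0.2771]
eef_rot: [180.0, 0.1, -49.9]
contact_force: [-0.5, 0.2, 0.7]
gripper_width: 0.0348
gripper_force: 0.0
```

Run:
```python
from h import *
a=capture("top");b=capture("scene")
left=np.vstack([crop(a,170,130,340,260,2.2),crop(b,220,160,390,290,2.2)])
v=crop(a,350,145,450,225,4)
v=np.vstack([v,crop(b,320,190,460,272,400/140)])
h=min(left.shape[0],v.shape[0])
cv2.imwrite("pics/fin.png",np.hstack([left[:h],v[:h]])[:,:,::-1])
```

```text
(no output)
```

View pics/fin.png

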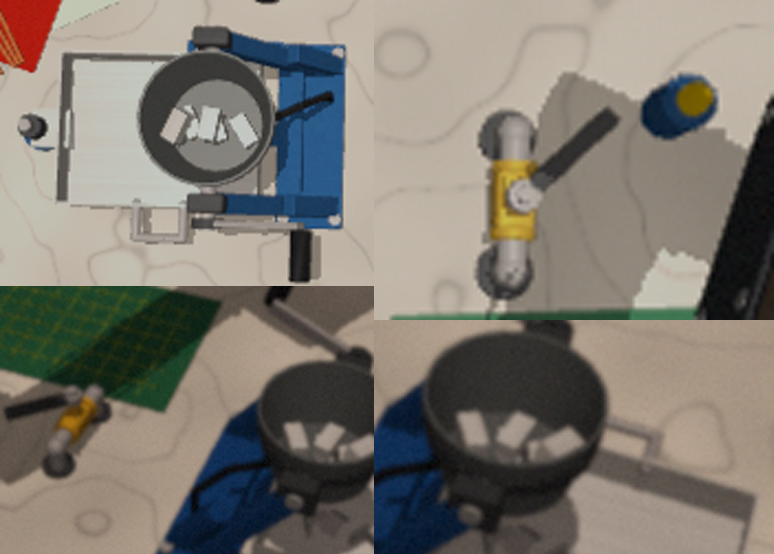

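The valve handle now stands roughly diagonal. I'll measure it, along with the pipe, more exactly.

Run:
```python
from h import *
c=[capture("top").astype(int) for _ in range(1)][0]
def fit(P):
    q=P[:,:2]-P[:,:2].mean(0);e,V=np.linalg.eigh(q.T@q);d=V[:,1]*np.sign(V[0,1]);return np.degrees(np.arctan2(d[1],d[0])).round(2),P.mean(0).round(4),(np.sqrt(12*e/len(q))*1000).round(0),len(q)
sub=np.zeros(c.shape[:2],bool);sub[168:192,391:412]=1
m=(sub&(c.max(2)<95)).astype(np.uint8)
n,l,s,_=cv2.connectedComponentsWithStats(m);i=1+s[1:,4].argmax();print(s[i])
print('handle',fit(np.array([w('top',u,v,.085) for v,u in np.argwhere(l==i)])))
b=np.zeros(c.shape[:2],bool);b[180:210,375:395]=1
y=b&(c[:,:,0]-c[:,:,2]>50)
print('brass',fit(np.array([w('top',u,v,.047) for v,u in np.argwhere(y)])))
# ideal bar projection for candidate angles (gray match)
g=c.mean(2)
print(g[166:194:2,384:414:2].astype(int))
```

```text
[391 172  20  20 135]
handle (np.float64(-48.75), array([ 0.6437, -0.2642,  0.085 ]), array([15., 70.]), 135)
brass (np.float64(-3.08), array([ 0.6104, -0.2237,  0.047 ]), array([32., 64.]), 167)
[[177 180 180 181 183 180 128 118 127 129 131 141 185 184 185]
 [179 181 181 183 184 128 126 119 129 130 131 131 130 142 185]
 [180 181 182 183 138 129 123 125 130 131 131 130 129 131 129]
 [146 182 181 184 128 129 125 125 130 131 131 127  65 130 129]
 [122 123 147 180 129 129 128 123 131 131 107  46  48  62 130]
 [151 154 135 128 129 129 128 118 130  88  45  48  49  85 130]
 [154 155 137  94 128 129 128 121  88  48  48  48 105 132 127]
 [156 156 129  95 128 129 127  86  46  47  50 102 130 131 126]
 [158 157 129 126 128 128  73  48  49  49 126 131 132 132 124]
 [156 156 130 126 126  54  45  48  54 127 131 132 131 130 122]
 [140 139  88  82  55  47  47  49 125 131 131 131 131 131 125]
 [139 134  87  64  74  48  49 118 130 130 131 131 132 131 125]
 [117 159 157  78  76  69 126 123 129 130 132 132 133 132 128]
 [168 160 170 145  83 128 129 124 129 132 131 130 131 132 131]]
```

The handle is at −48.8° and the pipe at about −3 to −4.6°, so the valve is half on to within about 1°. The robot is clear of everything, so I hand in.

```bash
python3 -c "
from plant import job
print(job.close_job())"
```

```text
the job is handed in; nothing more can be done
None
```

I handed the job in after about 69 s of robot time, with every step done in the order asked: the valve now stands half on (about 45°), the pot is upright holding all five stubs, and the tray is home under it. I never saw all three brackets in the tray at once, because the pot's shadow hid part of it. The pot was empty after tipping, though, and nothing was seen outside the tray.

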